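# Load and index the stamping turntable

## Robot

A 7-joint arm with a two-finger parallel gripper is mounted at the origin on the work surface. World frame = base frame: x ahead of the robot, y to its left, z up, the work surface at z = 0. Lengths are in m, angles in rad, forces in N, time in s.
With the tool pointing down it reaches from about 0.4 to 0.85 m from the base axis. Payload 4.5 kg.
Tool frame: the origin (TCP) lies midway between the tips of the shut fingers; the grasp point (between the pads) lies 19 mm behind it; z points along the fingers, y is the line along which they close (so a half turn about z gives the same grasp; the last joint's range is limited). The gripper opens to 88 mm and grips with 3 to 60 N. Pads are 18 mm wide; open, the fingers measure 123 mm over their backs; the gripper's body (75 mm by 187 mm) begins 45 mm behind the grasp point.
Start: joints at [-1.223, 0.689, -0.195, 1.565, 0.157, 0.902, -0.215], TCP at [0.193, 0.595, 0.239] pointing down, gripper open.
Joint ranges: [-3.01, 3.01], [-0.46, 2.08], [-1.47, 1.51], [0.13, 2.56], [-1, 4.14], [0.04, 2.09], [-2.66, 2.66]. Speed limits (rad/s): [2.57, 2.57, 3.14, 3.14, 3.14, 3.14, 3.14].

## Interface

Orientations are given as a unit quaternion [x, y, z, w].
In Python, from bench import read_state, snapshot, finish_job, look_for, outline_of gives the robot as it stands.
- The arm moves only by the tool step_arm, never from a script. Its arguments are lists of equal length, an entry for each row: "xyz": the shift along the tool's x, y, z in mm, a list of three; "turn": the turn, a rotation vector about the tool's x, y, z in rad, a list of three; "gripper": the gripper's target within -1 to 1 (fully open at 1, half-way at 0, shut at -1). A call has 1 to 8 rows; each row is the pose to reach, as a shift and turn from the pose commanded when the call began, along the tool's axes at that moment; what a row does not reach only later rows make up. A row lasts 1/12 s, in which the tool goes at most 41.7 mm and 7.16 degrees, less where a joint would pass 70% of its speed; a pose out of reach is approached as far as the arm can. A call with a gripper value outside its range is refused whole. The fingers move at their own pace and stop on an object; "grip_force" is the grip in N (left out, the last holds). Time passes only in rows, so rows that repeat a pose let the fingers close. It gives the time, the measured TCP pose, the force, the opening and the grip force at its end, in the units of the state.
- read_state(): the state, without advancing time (a new reading comes with each control period).
- snapshot(name): name is "scene" or "top" or "wrist"; returns a dict with "pixels" (384x512x3 uint8, red, green, blue), "fx", "fy", "cx", "cy" (pixels), "rvec" (rotation vector, rad) and "tvec" (3), from world to camera coordinates, as OpenCV has them; the wrist camera has in their place "T_tool_cam" (4x4, takes a point from camera to tool coordinates, whose origin is the TCP and whose axes are the flange's). Camera axes: x right, y down, z forward; pixel columns grow to the right and rows downward; lengths in m; the calibration is good to about 2 mm. A picture is of the moment at which its call begins: read the wrist's pose just before it. There is no depth.
- finish_job(): hands the job in; it is judged then, once.
Trained networks look in a picture, given as the dict that the camera call returned (one of the last four; its "shot" number tells which), for a name from the list of things; names that differ only in an ending like _2 or _b are one class to them, and where a whole thing is asked for, a point or a joint stands for the part that bears it (a point fixed in the world has none). Each returns a list of dicts, best first, with "conf" (0 to 1); they miss things now and then, are a little off and sometimes report something else, mostly with a low value. They report only what shows in the picture. A call takes as long as a camera call. They do not tell look-alikes from the thing itself.
- look_for(picture, thing): "xy" ([column, row] in pixels, amid what is visible of it).
- outline_of(picture, thing): "pixels" (384x512 bool, what is visible of it) and "xy" ([column, row] in pixels, amid what is visible of it).
The state is a dict: "t": time; "joints": joint angles; "qvel": joint speeds; "effort": joint torques, N m; "tcp_pos": TCP position; "tcp_rot": TCP orientation; "contact_force": force on the tool from outside, world axes, zero at the start; "wrist_torque": the same for the moment, N m; "finger_gap": finger opening in m; "gripper_force": force on a finger pad.
Only numpy, scipy, OpenCV 4.12 (cv2) and the standard library are available. Lean on these libraries where they do the work, as an engineer would, in place of code of your own. Each camera call takes 0.05 s, during which the arm holds its last target. There are 200 camera calls.

## Task

First turn the round indexing table by its red post to its first notch, where the post stands at the blue pointer. Then hang every stamping plate on it, each on a pin pair of its own (any will do), both pins through its two holes and the plate down flat on the disc; once all of them are on, turn the table a quarter turn counter-clockwise to its last notch, at the brass pointer, and let go. Leave the other things on the bench where they are.

Things in the scene. Friction and masses are not known exactly. Their poses are not given: they have to be found in the camera images.
- plate0: copper stamping plate (may be absent), 88 x 44 x 6 mm, 0.1 to 0.2 kg, with two round through holes 11 mm in diameter, centred 26 mm either side of its middle on its long axis; a black upright grip rib stands on its middle: 30 mm along the plate, 12 mm thick, top 36 mm above the plate's underside. Origin: centre of the underside; x along the plate through both holes, y across it, z up. Starts lying flat on the bench, rib up. Alike either way round.
- plate1: brass stamping plate (may be absent), 88 x 44 x 6 mm, 0.1 to 0.2 kg, with two round through holes 11 mm in diameter, centred 26 mm either side of its middle on its long axis; a black upright grip rib stands on its middle: 30 mm along the plate, 12 mm thick, top 36 mm above the plate's underside. Origin: centre of the underside; x along the plate through both holes, y across it, z up. Starts lying flat on the bench, rib up. Alike either way round.
- plate2: bright steel stamping plate (may be absent), 88 x 44 x 6 mm, 0.1 to 0.2 kg, with two round through holes 11 mm in diameter, centred 26 mm either side of its middle on its long axis; a black upright grip rib stands on its middle: 30 mm along the plate, 12 mm thick, top 36 mm above the plate's underside. Origin: centre of the underside; x along the plate through both holes, y across it, z up. Starts lying flat on the bench, rib up. Alike either way round.
- plate3: blue-painted stamping plate (may be absent), 88 x 44 x 6 mm, 0.1 to 0.2 kg, with two round through holes 11 mm in diameter, centred 26 mm either side of its middle on its long axis; a black upright grip rib stands on its middle: 30 mm along the plate, 12 mm thick, top 36 mm above the plate's underside. Origin: centre of the underside; x along the plate through both holes, y across it, z up. Starts lying flat on the bench, rib up. Alike either way round.
- station0 (a point): middle of pin pair 0, on the disc's top face (44 mm above the bench), turning with the disc; the two steel pins stand 26 mm either side of it along this point's y axis. Pins: 8 mm in diameter, 22 mm tall, round-tipped. The four pairs lie 72 mm from the hub, a quarter turn apart, each pair set at right angles to its radius on a painted white rectangle of the plate's size (pins of neighbouring pairs are 65 mm apart)
- station1 (a point): middle of pin pair 1, on the disc's top face (44 mm above the bench), turning with the disc; the two steel pins stand 26 mm either side of it along this point's x axis. Pins: 8 mm in diameter, 22 mm tall, round-tipped. The four pairs lie 72 mm from the hub, a quarter turn apart, each pair set at right angles to its radius on a painted white rectangle of the plate's size (pins of neighbouring pairs are 65 mm apart)
- station2 (a point): middle of pin pair 2, on the disc's top face (44 mm above the bench), turning with the disc; the two steel pins stand 26 mm either side of it along this point's y axis. Pins: 8 mm in diameter, 22 mm tall, round-tipped. The four pairs lie 72 mm from the hub, a quarter turn apart, each pair set at right angles to its radius on a painted white rectangle of the plate's size (pins of neighbouring pairs are 65 mm apart)
- station3 (a point): middle of pin pair 3, on the disc's top face (44 mm above the bench), turning with the disc; the two steel pins stand 26 mm either side of it along this point's x axis. Pins: 8 mm in diameter, 22 mm tall, round-tipped. The four pairs lie 72 mm from the hub, a quarter turn apart, each pair set at right angles to its radius on a painted white rectangle of the plate's size (pins of neighbouring pairs are 65 mm apart)
- hub (a point): centre of the indexing table's disc, on its top face: the vertical turning axis. The disc is aluminium, 280 mm across, on a dark round base fixed to the bench; a low steel boss 36 mm across stands 6 mm proud here
- post_top (a point): centre of the top of the red round post on the disc, between two pin pairs: 16 mm in diameter, 60 mm tall above the disc, 122 mm from the hub; the disc is turned by it
- pointer (a point): top of the small brass pointer fixed at the edge of the table's base, 160 mm from the hub: the post stands beside it, in line from the hub, at the last notch
- load_pointer (a point): top of the small blue pointer fixed at the edge of the base, 160 mm from the hub, a quarter turn clockwise of the brass one: the post stands beside it at the first notch
- disc (a joint): turn of the disc, rad, growing counter-clockwise seen from above. Sprung notches at 0 (the first, at the blue pointer), 0.785 (midway) and 1.571 (the last, at the brass pointer); ends of travel at -0.03 and 1.61. It starts anywhere between 0.25 and 1.25; between notches it turns freely against slight friction; some 5 N at the post takes it into or out of a notch, and within about 0.05 rad of a notch it is drawn in
- bench_block: square steel block, 65 x 65 x 30 mm; bystander, to be left where it is. Origin: underside centre
- oak_block: dark wooden block, 100 x 60 x 30 mm; bystander, to be left where it is. Origin: underside centre
- marker: blue and black marker pen, 130 mm long, 13 mm thick; bystander, to be left where it is. Origin: underside
- polish_jar: jar of polish, 56 mm across, 60 mm tall; bystander, to be left where it is. Origin: underside centre
Things that resemble listed ones, but are neither listed nor needed, are in the scene too. What is shaped like the plate1 but green, purple or turquoise is not meant.

How it is judged:
On the way, in this order (a step that is already met when the one before it is completed fails the run):
1. the empty table stands in the first notch (value of joint disc between -0.07 and 0.07 rad), for 0.2 s.
2. every plate is flat on a pin pair of its own, the table not yet at the last notch (((distance between plate0 and station0 below 0.005 m and angle between the x axis of plate0 and the y axis of station0, either way round below 0.12 rad and angle between plate0's own z axis and vertical below 0.06 rad) or (distance between plate0 and station1 below 0.005 m and angle between the x axis of plate0 and the x axis of station1, either way round below 0.12 rad and angle between plate0's own z axis and vertical below 0.06 rad) or (distance between plate0 and station2 below 0.005 m and angle between the x axis of plate0 and the y axis of station2, either way round below 0.12 rad and angle between plate0's own z axis and vertical below 0.06 rad) or (distance between plate0 and station3 below 0.005 m and angle between the x axis of plate0 and the x axis of station3, either way round below 0.12 rad and angle between plate0's own z axis and vertical below 0.06 rad)) and ((distance between plate1 and station0 below 0.005 m and angle between the x axis of plate1 and the y axis of station0, either way round below 0.12 rad and angle between plate1's own z axis and vertical below 0.06 rad) or (distance between plate1 and station1 below 0.005 m and angle between the x axis of plate1 and the x axis of station1, either way round below 0.12 rad and angle between plate1's own z axis and vertical below 0.06 rad) or (distance between plate1 and station2 below 0.005 m and angle between the x axis of plate1 and the y axis of station2, either way round below 0.12 rad and angle between plate1's own z axis and vertical below 0.06 rad) or (distance between plate1 and station3 below 0.005 m and angle between the x axis of plate1 and the x axis of station3, either way round below 0.12 rad and angle between plate1's own z axis and vertical below 0.06 rad)) and ((distance between plate2 and station0 below 0.005 m and angle between the x axis of plate2 and the y axis of station0, either way round below 0.12 rad and angle between plate2's own z axis and vertical below 0.06 rad) or (distance between plate2 and station1 below 0.005 m and angle between the x axis of plate2 and the x axis of station1, either way round below 0.12 rad and angle between plate2's own z axis and vertical below 0.06 rad) or (distance between plate2 and station2 below 0.005 m and angle between the x axis of plate2 and the y axis of station2, either way round below 0.12 rad and angle between plate2's own z axis and vertical below 0.06 rad) or (distance between plate2 and station3 below 0.005 m and angle between the x axis of plate2 and the x axis of station3, either way round below 0.12 rad and angle between plate2's own z axis and vertical below 0.06 rad)) and ((distance between plate3 and station0 below 0.005 m and angle between the x axis of plate3 and the y axis of station0, either way round below 0.12 rad and angle between plate3's own z axis and vertical below 0.06 rad) or (distance between plate3 and station1 below 0.005 m and angle between the x axis of plate3 and the x axis of station1, either way round below 0.12 rad and angle between plate3's own z axis and vertical below 0.06 rad) or (distance between plate3 and station2 below 0.005 m and angle between the x axis of plate3 and the y axis of station2, either way round below 0.12 rad and angle between plate3's own z axis and vertical below 0.06 rad) or (distance between plate3 and station3 below 0.005 m and angle between the x axis of plate3 and the x axis of station3, either way round below 0.12 rad and angle between plate3's own z axis and vertical below 0.06 rad)) and value of joint disc below 1.3 rad), for 0.2 s.
3. the table stands in the last notch (value of joint disc between 1.5008 and 1.6408 rad), for 0.2 s.
At the end, for the whole second after the job is handed in: every plate present lies flat on the disc on a pin pair of its own, both pins through its holes (centre within 5 mm of the pair's middle, long axis along the pair within 0.12 rad, tilt under 0.06 rad), at rest, and the table stands within 0.07 rad of the last notch (all of step 3 and ((distance between plate0 and station0 below 0.005 m and angle between the x axis of plate0 and the y axis of station0, either way round below 0.12 rad and angle between plate0's own z axis and vertical below 0.06 rad) or (distance between plate0 and station1 below 0.005 m and angle between the x axis of plate0 and the x axis of station1, either way round below 0.12 rad and angle between plate0's own z axis and vertical below 0.06 rad) or (distance between plate0 and station2 below 0.005 m and angle between the x axis of plate0 and the y axis of station2, either way round below 0.12 rad and angle between plate0's own z axis and vertical below 0.06 rad) or (distance between plate0 and station3 below 0.005 m and angle between the x axis of plate0 and the x axis of station3, either way round below 0.12 rad and angle between plate0's own z axis and vertical below 0.06 rad)) and ((distance between plate1 and station0 below 0.005 m and angle between the x axis of plate1 and the y axis of station0, either way round below 0.12 rad and angle between plate1's own z axis and vertical below 0.06 rad) or (distance between plate1 and station1 below 0.005 m and angle between the x axis of plate1 and the x axis of station1, either way round below 0.12 rad and angle between plate1's own z axis and vertical below 0.06 rad) or (distance between plate1 and station2 below 0.005 m and angle between the x axis of plate1 and the y axis of station2, either way round below 0.12 rad and angle between plate1's own z axis and vertical below 0.06 rad) or (distance between plate1 and station3 below 0.005 m and angle between the x axis of plate1 and the x axis of station3, either way round below 0.12 rad and angle between plate1's own z axis and vertical below 0.06 rad)) and ((distance between plate2 and station0 below 0.005 m and angle between the x axis of plate2 and the y axis of station0, either way round below 0.12 rad and angle between plate2's own z axis and vertical below 0.06 rad) or (distance between plate2 and station1 below 0.005 m and angle between the x axis of plate2 and the x axis of station1, either way round below 0.12 rad and angle between plate2's own z axis and vertical below 0.06 rad) or (distance between plate2 and station2 below 0.005 m and angle between the x axis of plate2 and the y axis of station2, either way round below 0.12 rad and angle between plate2's own z axis and vertical below 0.06 rad) or (distance between plate2 and station3 below 0.005 m and angle between the x axis of plate2 and the x axis of station3, either way round below 0.12 rad and angle between plate2's own z axis and vertical below 0.06 rad)) and ((distance between plate3 and station0 below 0.005 m and angle between the x axis of plate3 and the y axis of station0, either way round below 0.12 rad and angle between plate3's own z axis and vertical below 0.06 rad) or (distance between plate3 and station1 below 0.005 m and angle between the x axis of plate3 and the x axis of station1, either way round below 0.12 rad and angle between plate3's own z axis and vertical below 0.06 rad) or (distance between plate3 and station2 below 0.005 m and angle between the x axis of plate3 and the y axis of station2, either way round below 0.12 rad and angle between plate3's own z axis and vertical below 0.06 rad) or (distance between plate3 and station3 below 0.005 m and angle between the x axis of plate3 and the x axis of station3, either way round below 0.12 rad and angle between plate3's own z axis and vertical below 0.06 rad)) and linear speed of each of plate0, plate1, plate2, plate3 below 0.02 m/s); the robot touches nothing.
It fails at once if a bystander (steel block, wooden block, marker, jar) is moved more than 6 cm (distance of any of bench_block, oak_block, marker, polish_jar from where it was at the start of the episode above 0.06 m).
Of plate0, plate1, plate2, plate3 only 3 to 4 are there at a start; the rules pass over those that are not, and their reading is None.
At some moment in a run one of plate0, plate1, plate2, plate3 may be knocked a few centimetres aside while the robot is not near it.
It also fails if it takes over 210 s, if anything falls off the work surface, if the arm or the gripper's body presses on something with over 40 N, if the wrist force passes 120 N, or if a joint passes its speed limit or range.

## Working session

There is one attempt and no reset: what is moved stays moved. The work goes in short steps, Python scripts to look and compute and a tool call to move; the robot and the scene stay as the last step left them, time stands still between calls to the robot, and variables do not carry over. Pictures are saved under pics/ and viewed, at most 14 in all, crops included, and the job is handed in when it is done.

Besides the shell and the picture viewer there is one more tool, called as name(argument=value, ...), one argument or row to a line, values as JSON. step_arm: Moves the arm, as the interface text tells. Its arguments: {"type":"object","properties":{"xyz":{"type":"array","items":{"type":"array","items":{"type":"number"}}},"turn":{"type":"array","items":{"type":"array","items":{"type":"number"}}},"gripper":{"type":"array","items":{"type":"number"}},"grip_force":{"type":"number"}},"required":["xyz","turn","gripper"]}

```bash
mkdir -p pics; ls; cat > h.py <<'E'
import numpy as np, cv2
from scipy.spatial.transform import Rotation as R
from bench import read_state, snapshot, finish_job, look_for, outline_of
def cam(p, st=None):
    """world->cam Rm, t"""
    if 'T_tool_cam' in p:
        T=np.eye(4); T[:3,:3]=R.from_quat(st['tcp_rot']).as_matrix(); T[:3,3]=st['tcp_pos']
        W=np.linalg.inv(T@np.array(p['T_tool_cam'])); return W[:3,:3],W[:3,3]
    return cv2.Rodrigues(np.array(p['rvec'],float))[0], np.array(p['tvec'],float).ravel()
def shot(name):
    st=read_state(); p=snapshot(name); p['Rm'],p['t']=cam(p,st); p['st']=st; return p
def ray(p,uv):
    d=np.array([(uv[0]-p['cx'])/p['fx'],(uv[1]-p['cy'])/p['fy'],1.])
    return -p['Rm'].T@p['t'], p['Rm'].T@d
def at_z(p,uv,z):
    o,d=ray(p,uv); return o+d*(z-o[2])/d[2]
def proj(p,X):
    c=p['Rm']@np.array(X)+p['t']; return np.array([p['fx']*c[0]/c[2]+p['cx'],p['fy']*c[1]/c[2]+p['cy']])
def tri(rays):
    A=np.zeros((3,3));b=np.zeros(3)
    for o,d in rays:
        d=d/np.linalg.norm(d);M=np.eye(3)-np.outer(d,d);A+=M;b+=M@o
    return np.linalg.solve(A,b)
def save(p,n,crop=None,s=1):
    im=p['pixels'][:,:,::-1]
    if crop: a,b,c,d=crop; im=im[b:d,a:c]
    cv2.imwrite('pics/'+n,cv2.resize(im,None,fx=s,fy=s,interpolation=cv2.INTER_CUBIC))
E
python3 - <<'E'
from h import *
s=shot('scene');t=shot('top')
im=np.vstack([s['pixels'],t['pixels']])[:,:,::-1]
cv2.imwrite('pics/a.png',cv2.resize(s['pixels'][:,:,::-1],(800,600)));cv2.imwrite('pics/b.png',cv2.resize(t['pixels'][:,:,::-1],(800,600)))
for n in ['plate0','plate1','plate2','plate3','post_top','hub','bench_block','oak_block','marker','polish_jar']:
  for nm,p in (('s',s),('t',t)):
    print(n,nm,[(np.round(q['xy']).astype(int).tolist(),round(q['conf'],2),at_z(p,q['xy'],0.02 if n!='hub' else .05).round(3).tolist()) for q in look_for(p,n)][:5])
print(read_state()['tcp_rot'])
E
```

```text
pics
plate0 s [([139, 176], 0.73, [0.565, -0.357, 0.02]), ([177, 161], 0.65, [0.465, -0.291, 0.02]), ([375, 250], 0.63, [0.467, 0.339, 0.02]), ([198, 107], 0.6, [0.236, -0.36, 0.02]), ([257, 160], 0.55, [0.346, -0.076, 0.02])]
plate0 t [([150, 210], 0.86, [0.447, 0.328, 0.02]), ([354, 273], 0.73, [0.236, -0.363, 0.02]), ([329, 203], 0.72, [0.474, -0.288, 0.02]), ([314, 265], 0.69, [0.264, -0.231, 0.02]), ([273, 240], 0.57, [0.348, -0.092, 0.02])]
plate1 s [([139, 176], 0.73, [0.565, -0.357, 0.02]), ([177, 161], 0.65, [0.465, -0.291, 0.02]), ([375, 250], 0.63, [0.467, 0.339, 0.02]), ([198, 107], 0.6, [0.236, -0.36, 0.02]), ([257, 160], 0.55, [0.346, -0.076, 0.02])]
plate1 t [([150, 210], 0.86, [0.447, 0.328, 0.02]), ([354, 273], 0.73, [0.236, -0.363, 0.02]), ([329, 203], 0.72, [0.474, -0.288, 0.02]), ([314, 265], 0.69, [0.264, -0.231, 0.02]), ([273, 240], 0.57, [0.348, -0.092, 0.02])]
plate2 s [([139, 176], 0.73, [0.565, -0.357, 0.02]), ([177, 161], 0.65, [0.465, -0.291, 0.02]), ([375, 250], 0.63, [0.467, 0.339, 0.02]), ([198, 107], 0.6, [0.236, -0.36, 0.02]), ([257, 160], 0.55, [0.34
[... 990 characters left out ...]
([302, 301], 0.67, [0.684, 0.221, 0.02])]
bench_block t [([187, 141], 0.61, [0.694, 0.211, 0.02]), ([246, 164], 0.22, [0.611, 0.002, 0.02])]
oak_block s [([118, 150], 0.75, [0.515, -0.477, 0.02])]
oak_block t [([381, 193], 0.73, [0.51, -0.47, 0.02]), ([306, 144], 0.35, [0.685, -0.211, 0.02])]
marker s [([177, 162], 0.71, [0.467, -0.289, 0.02]), ([420, 296], 0.59, [0.535, 0.476, 0.02]), ([238, 240], 0.29, [0.61, 0.003, 0.02])]
marker t [([348, 178], 0.67, [0.564, -0.357, 0.02]), ([148, 209], 0.37, [0.452, 0.334, 0.02])]
polish_jar s [([153, 222], 0.59, [0.674, -0.229, 0.02])]
polish_jar t [([307, 141], 0.65, [0.696, -0.215, 0.02])]
[1.56248514e-01 9.87717773e-01 6.16967230e-05 5.55543856e-06]
```

View pics/a.png

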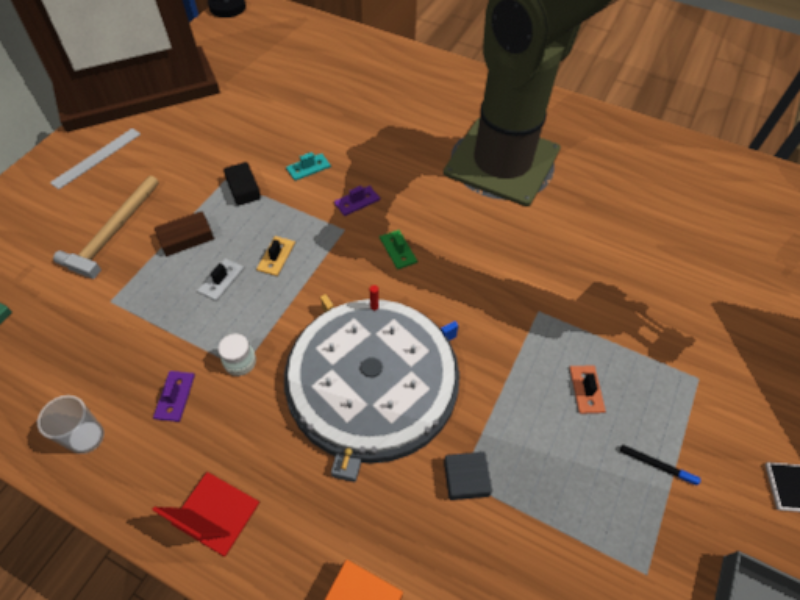

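View pics/b.png

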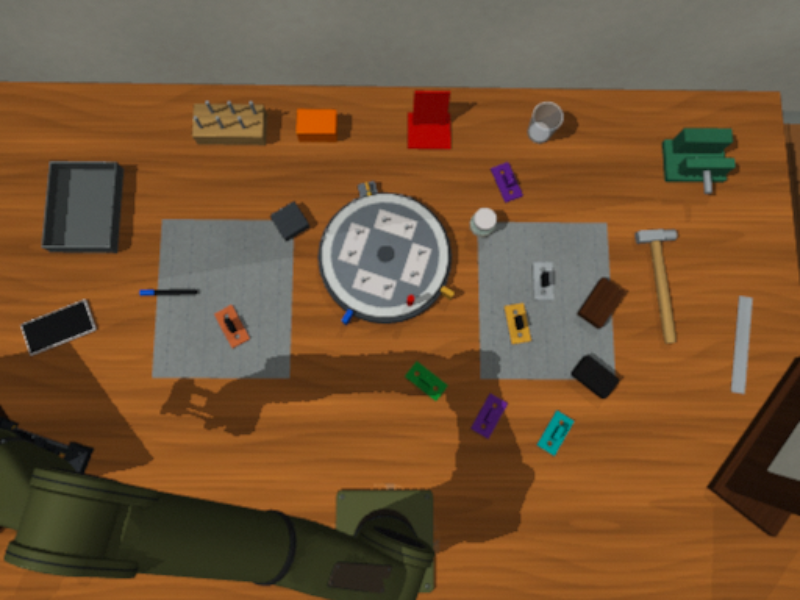

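Three plates are present: copper at (232,326), brass at (517,323) and steel at (543,280) in the enlarged top view. Blue-painted is absent. Green, purple and turquoise ones are look-alikes. The table hub is at (386,254), the post at (411,299), the blue pointer at (347,316) and the brass pointer at (447,291).

```bash
cat >> h.py <<'E'
def go(X,yaw,st=None):
    """tool down, tool-y axis along world yaw (mod pi): print shift and turn in tool axes"""
    st=st or read_state(); M=R.from_quat(st['tcp_rot']).as_matrix()
    y=np.array([np.cos(yaw),np.sin(yaw),0]); 
    if y@M[:,1]<0: y=-y
    z=np.array([0,0,-1.]); T=np.c_[np.cross(y,z),y,z]
    print('shift mm',(M.T@(np.array(X)-st['tcp_pos'])*1000).round(1).tolist(),'turn',R.from_matrix(M.T@T).as_rotvec().round(4).tolist(),
      'tcp',np.round(st['tcp_pos'],4).tolist(),'F',np.round(st['contact_force'],1).tolist(),'gap',round(st['finger_gap'],4),'t',round(st['t'],1),'j7',round(st['joints'][6],2))
E
python3 - <<'E'
from h import *
s=shot('scene');t=shot('top')
def best(p,th,guess):
    g=np.array(guess);L=[q for q in outline_of(p,th)];
    q=min(L,key=lambda q:np.linalg.norm(np.array(q['xy'])-g)); return q
# plates
for n,th,g in (('cop','plate0',(.45,.33)),('bra','plate1',(.465,-.29)),('ste','plate2',(.56,-.357))):
    r=[]
    for p in (s,t):
        q=best(p,th,proj(p,[*g,.01])); ys,xs=np.nonzero(q['pixels']); r.append((p,np.array(q['xy'])))
        W=np.array([at_z(p,(a,b),.006)[:2] for a,b in zip(xs,ys)]); C=np.cov(W.T); w,v=np.linalg.eigh(C)
        print(n,len(xs),np.round(q['xy'],1),'z6 centre',W.mean(0).round(4),'yaw',round(np.degrees(np.arctan2(v[1,1],v[0,1])),1),np.sqrt(w*12).round(3))
    print('  tri',tri([ray(p,x) for p,x in r]).round(4))
# post, red mask
r=[]
for p in (s,t):
    i=p['pixels'].astype(int); g=proj(p,[.5,-.03,.08]); m=(i[...,0]>110)&(i[...,1]<60)&(i[...,2]<60)
    yy,xx=np.mgrid[:384,:512]; m&=np.hypot(xx-g[0],yy-g[1])<40; ys,xs=np.nonzero(m)
    print('post px',len(xs),xs.mean(),ys.min(),ys.max(),xs.min(),xs.max()); 
    q=[q for q in look_for(p,'post_top')][:1]; print(q[0]['xy'])
    # white/bright ring region: hub by light pixels
    g=proj(p,[.62,0,.044]); m=(i.min(2)>150)&(np.hypot(xx-g[0],yy-g[1])<65); ys,xs=np.nonzero(m)
    W=np.array([at_z(p,(a,b),.044)[:2] for a,b in zip(xs,ys)]); c,rad=cv2.minEnclosingCircle(W.astype(np.float32)); print('disc',np.round(c,4),rad)
    for col,mm in (('blue',(i[...,2]>120)&(i[...,0]<70)),('brass',(i[...,0]>140)&(i[...,2]<90)&(i[...,1]>90)&(i[...,0]-i[...,2]>100))):
        m=mm&(np.hypot(xx-g[0],yy-g[1])<75);ys,xs=np.nonzero(m)
        if len(xs): print(col,len(xs),xs.mean().round(1),ys.mean().round(1),at_z(p,(xs.mean(),ys.mean()),.04).round(3))
E
```

```text
cop 502 [376.8 251. ] z6 centre [0.4533 0.3402] yaw -151.1 [0.047 0.089]
cop 5914 [246.4 163.1] z6 centre [0.6156 0.0034] yaw -167.1 [0.265 0.276]
  tri [0.5812 0.1588 0.2507]
bra 338 [178.1 161.9] z6 centre [ 0.4646 -0.2954] yaw -167.2 [0.045 0.088]
bra 313 [330.9 206.2] z6 centre [ 0.4667 -0.2945] yaw -170.1 [0.044 0.086]
  tri [ 0.4632 -0.2917  0.0143]
ste 366 [142.3 176.1] z6 centre [ 0.5603 -0.3569] yaw -176.9 [0.045 0.089]
ste 313 [330.9 206.2] z6 centre [ 0.4667 -0.2945] yaw -170.1 [0.044 0.086]
  tri [ 0.5037 -0.3495 -0.0535]
post px 33 239.54545454545453 183 197 236 241
[238.0, 240.1]
disc [0.6112 0.0016] 0.1399451494216919
blue 39 287.5 209.2 [0.474 0.083 0.04 ]
brass 3771 240.5 226.3 [ 0.581 -0.006  0.04 ]
post px 16 262.5625 189 193 261 264
[245.0, 162.9]
disc [ 0.6331 -0.0401] 0.18557435274124146
blue 31 221.8 201.6 [0.474 0.083 0.04 ]
brass 1090 250.1 205.8 [ 0.46  -0.013  0.04 ]
```

```bash
python3 - <<'E'
from h import *
s=shot('scene');t=shot('top')
P=tri([ray(s,(239.5,184)),ray(t,(262.5,191))]);print('post top',P.round(4), proj(s,P),proj(t,P))
h=np.array([.612,.002]);d=P[:2]-h;print(np.hypot(*d),np.degrees(np.arctan2(d[1],d[0])))
print(np.array(s['fx']), read_state()['finger_gap']); w=shot('wrist');print(np.round(w['T_tool_cam'],3),w['fx'])
a=np.arctan2(d[1],d[0]); go([.55,0,.42],a+np.pi/2)
E
```

```text
post top [ 0.4999 -0.0524  0.1035] [239.42836059 183.98818679] [262.44478092 191.02150999]
0.12463264569027382 -154.09958811552286
378.6132142885023 0.08823760700415191
[[ 0.    -0.963 -0.268  0.068]
 [ 1.     0.    -0.    -0.001]
 [ 0.    -0.268  0.963 -0.147]
 [ 0.     0.     0.     1.   ]] 277.34338080960106
shift mm [-523.1, -455.3, -181.3] turn [0.0001, 0.0001, -0.7658] tcp [0.1929, 0.5945, 0.2387] F [-0.5, -0.5, 0.6] gap 0.0885 t 1.8 j7 -0.22
```

step_arm(
  xyz=[
    [0,0,-180],
    [0,0,-180],
    [-60,-50,-180],
    [-120,-100,-180],
    [-180,-150,-180],
    [-215,-185,-180],
    [-250,-215,-180],
    [-280,-240,-180],
  ],
  turn=[
    [0,0,-0.1],
    [0,0,-0.2],
    [0,0,-0.3],
    [0,0,-0.4],
    [0,0,-0.5],
    [0,0,-0.6],
    [0,0,-0.7],
    [0,0,-0.77],
  ],
  gripper=[1,1,1,1,1,1,1,1],
)

```text
t: 2.42
tcp_pos: [0.3126, 0.3992, 0.4032]
tcp_rot: [-0.229, 0.974, 0.0, 0.001]
contact_force: [0.8, -0.0, -0.5]
finger_gap: 0.0882
gripper_force: 0.0
```

```bash
python3 - <<'E'
from h import *
go([.55,0,.40],np.radians(-64))
E
```

```text
shift mm [-34.9, -463.1, 3.1] turn [0.0003, 0.0013, 0.0075] tcp [0.3126, 0.3992, 0.4032] F [0.8, -0.0, -0.5] gap 0.0882 t 2.4 j7 0.85
```

step_arm(
  xyz=[
    [-4,-40,0],
    [-7,-80,0],
    [-10,-120,0],
    [-14,-160,0],
    [-18,-200,0],
    [-22,-240,0],
    [-25,-280,0],
    [-27,-320,0],
  ],
  turn=[
    [0,0,0],
    [0,0,0],
    [0,0,0],
    [0,0,0],
    [0,0,0],
    [0,0,0],
    [0,0,0],
    [0,0,0],
  ],
  gripper=[1,1,1,1,1,1,1,1],
)

```text
t: 3.08
tcp_pos: [0.4778, 0.1235, 0.4027]
tcp_rot: [-0.226, 0.974, 0.0, 0.0]
contact_force: [0.4, 0.6, -0.3]
finger_gap: 0.0878
gripper_force: 0.0
```

step_arm(
  xyz=[
    [-4,-40,0],
    [-6,-80,0],
    [-8,-120,0],
    [-8,-143,0],
    [-8,-143,0],
    [-8,-143,0],
  ],
  turn=[
    [0,0,0],
    [0,0,0],
    [0,0,0],
    [0,0,0],
    [0,0,0],
    [0,0,0],
  ],
  gripper=[1,1,1,1,1,1],
)

```text
t: 3.58
tcp_pos: [0.5474, -0.0008, 0.4021]
tcp_rot: [-0.225, 0.974, 0.0, -0.0]
contact_force: [0.1, 1.2, -0.4]
finger_gap: 0.0884
gripper_force: 0.0
```

```bash
python3 - <<'E'
from h import *
w=shot('wrist'); save(w,'c.png',s=1.5); np.savez('w1.npz',**{k:w[k] for k in('pixels','fx','fy','cx','cy','Rm','t')})
print(w['st']['tcp_pos'],w['Rm'],w['t'])
h=[.612,.002,.044]; print('hub',proj(w,h),'post',proj(w,[.5,-.052,.104]))
for n in('post_top','hub','station0'): print(n,[(q['xy'],q['conf']) for q in look_for(w,n)][:4])
go([.5,-.052,.2],np.radians(-64))
E
```

```text
[ 0.54738698 -0.00081383  0.40206731] [[-4.37817131e-01  8.99064043e-01  8.18985573e-05]
 [ 8.66226518e-01  4.21801847e-01  2.67833571e-01]
 [ 2.40764988e-01  1.17333068e-01 -9.63465190e-01]] [ 0.24188652 -0.55449048  0.41558431]
hub [241.38710234 178.73272976] post [238.96485571 110.45495526]
post_top [([239.8, 172.7], 0.72), ([238.9, 173.1], 0.34)]
hub [([244.0, 172.8], 0.82)]
station0 [([241.4, 173.5], 0.68)]
shift mm [66.1, -28.2, 202.6] turn [0.0007, 0.0004, 0.0055] tcp [0.5467, 0.0024, 0.4027] F [-0.6, -0.1, 0.1] gap 0.0877 t 3.8 j7 1.81
```

View pics/c.png

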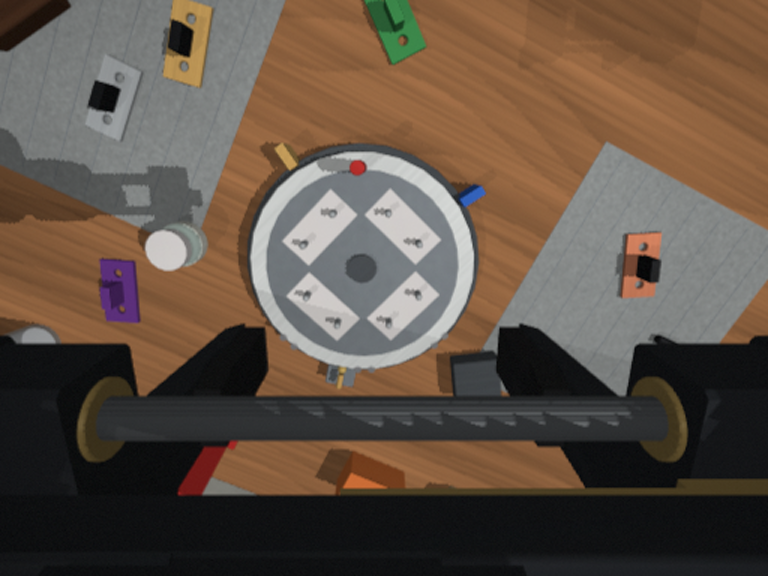

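The wrist view shows the hub boss at (361,268) and the post at (358,168), which match my estimate within 1–2 px. Three real plates are visible: steel (113,97), brass (187,40) and copper (641,265).

step_arm(
  xyz=[
    [30,-14,20],
    [66,-28,60],
    [66,-28,100],
    [66,-28,140],
    [66,-28,180],
    [66,-28,203],
    [66,-28,203],
    [66,-28,203],
  ],
  turn=[
    [0,0,0],
    [0,0,0],
    [0,0,0],
    [0,0,0],
    [0,0,0],
    [0,0,0],
    [0,0,0],
    [0,0,0],
  ],
  gripper=[1,1,1,1,1,1,1,1],
)

```text
t: 4.45
tcp_pos: [0.4997, -0.0525, 0.1992]
tcp_rot: [-0.227, 0.974, 0.001, -0.001]
contact_force: [0.4, 0.1, 1.0]
finger_gap: 0.0883
gripper_force: 0.0
```

```bash
python3 - <<'E'
from h import *
for nm in('top',):
  w=shot('wrist'); i=w['pixels'].astype(int); m=((i[...,0]>110)&(i[...,1]<70)&(i[...,2]<70)); m=m.astype(np.uint8)
  n,l,st,c=cv2.connectedComponentsWithStats(m); k=np.argsort(-st[1:,4])[:3]+1; print(st[k],c[k])
  print(proj(w,[.5,-.052,.104]))
  print(at_z(w,c[k[0]],.104))
go([.5,-.052,.074],np.radians(-64))
E
```

```text
[[246 181  16  16 207]
 [260 175   1   2   2]
 [258 170   1   1   1]] [[253.55555556 188.35748792]
 [260.         175.5       ]
 [258.         170.        ]]
[256.1726355  187.25072168]
[ 0.50198936 -0.05366839  0.104     ]
shift mm [0.9, 1.1, 126.6] turn [-0.0002, 0.0015, 0.0041] tcp [0.5011, -0.0526, 0.2006] F [-0.4, -0.0, 0.4] gap 0.0877 t 4.5 j7 1.8
```

step_arm(
  xyz=[
    [0,-1,40],
    [0,-1,80],
    [0,-1,115],
    [0,-1,127],
    [0,-1,127],
    [0,-1,127],
    [0,-1,127],
    [0,-1,127],
  ],
  turn=[
    [0,0,0],
    [0,0,0],
    [0,0,0],
    [0,0,0],
    [0,0,0],
    [0,0,0],
    [0,0,0],
    [0,0,0],
  ],
  gripper=[1,1,1,1,-0.4,-0.4,-0.4,-0.4],
  grip_force=30,
)

```text
t: 5.17
tcp_pos: [0.5026, -0.0545, 0.0746]
tcp_rot: [-0.226, 0.974, -0.0, 0.002]
contact_force: [0.1, 0.6, 0.9]
finger_gap: 0.0639
gripper_force: 0.0
```

```bash
cat >> h.py <<'E'
H=np.array([.612,.002])
def arc(a0,a1,n,r=.122,z=.074):
    """tcp rows on arc about hub from angle a0 to a1 deg, tool y tangential, relative to the current pose"""
    st=read_state(); M=R.from_quat(st['tcp_rot']).as_matrix(); xs=[];ts=[]
    y0=M[:,1]
    for a in np.radians(np.linspace(a0,a1,n+1)[1:]):
        X=np.array([H[0]+r*np.cos(a),H[1]+r*np.sin(a),z]); y=np.array([-np.sin(a),np.cos(a),0])
        if y@y0<0: y=-y
        zz=np.array([0,0,-1.]); T=np.c_[np.cross(y,zz),y,zz]
        xs.append((M.T@(X-st['tcp_pos'])*1000).round(0).astype(int).tolist()); ts.append([0,0,round(float(R.from_matrix(M.T@T).as_rotvec()[2]),2)])
    print(xs);print(ts);print(np.round(st['tcp_pos'],4),np.round(st['contact_force'],1),round(st['finger_gap'],4),'j',np.round(st['joints'],2))
E
python3 -c "
from h import *
arc(206,182,8)"
```

```text
[[-1, 9, 1], [-2, 16, 1], [-3, 22, 1], [-4, 28, 1], [-5, 34, 1], [-7, 41, 1], [-9, 47, 1], [-12, 52, 1]]
[[0, 0, 0.05], [0, 0, 0.11], [0, 0, 0.16], [0, 0, 0.21], [0, 0, 0.26], [0, 0, 0.32], [0, 0, 0.37], [0, 0, 0.42]]
[ 0.5026 -0.0545  0.0746] [0.1 0.6 0.9] 0.0639 j [ 0.09  0.81 -0.12  2.05  0.32  0.29  1.72]
```

step_arm(
  xyz=[
    [-1,9,1],
    [-2,16,1],
    [-3,22,1],
    [-4,28,1],
    [-5,34,1],
    [-7,41,1],
    [-9,47,1],
    [-12,52,1],
  ],
  turn=[
    [0,0,0.05],
    [0,0,0.11],
    [0,0,0.16],
    [0,0,0.21],
    [0,0,0.26],
    [0,0,0.32],
    [0,0,0.37],
    [0,0,0.42],
  ],
  gripper=[-0.4,-0.4,-0.4,-0.4,-0.4,-0.4,-0.4,-0.4],
)

```text
t: 5.83
tcp_pos: [0.4889, -0.0028, 0.0729]
tcp_rot: [-0.016, 1.0, -0.0, 0.001]
contact_force: [-1.6, -1.3, -0.3]
finger_gap: 0.0266
gripper_force: 0.9
```

```bash
python3 -c "
from h import *
arc(182,165,8)"
```

```text
[[-1, 5, -1], [-1, 10, -1], [-2, 14, -1], [-2, 19, -1], [-3, 23, -1], [-4, 27, -1], [-5, 32, -1], [-6, 36, -1]]
[[0, 0, 0.03], [0, 0, 0.07], [0, 0, 0.11], [0, 0, 0.15], [0, 0, 0.18], [0, 0, 0.22], [0, 0, 0.26], [0, 0, 0.29]]
[ 0.4889 -0.0028  0.0729] [-1.6 -1.3 -0.3] 0.0266 j [-0.07  0.81 -0.03  2.1   0.1   0.23  1.42]
```

step_arm(
  xyz=[
    [-1,5,-1],
    [-1,10,-1],
    [-2,14,-1],
    [-2,19,-1],
    [-3,23,-1],
    [-4,27,-1],
    [-5,32,-1],
    [-6,36,-1],
  ],
  turn=[
    [0,0,0.03],
    [0,0,0.07],
    [0,0,0.11],
    [0,0,0.15],
    [0,0,0.18],
    [0,0,0.22],
    [0,0,0.26],
    [0,0,0.29],
  ],
  gripper=[-0.4,-0.4,-0.4,-0.4,-0.4,-0.4,-0.4,-0.4],
)

```text
t: 6.5
tcp_pos: [0.4943, 0.034, 0.0733]
tcp_rot: [0.128, 0.992, 0.0, 0.001]
contact_force: [0.7, -2.2, 0.8]
finger_gap: 0.0266
gripper_force: 0.6
```

```bash
python3 -c "
from h import *
arc(165,147.5,8)"
```

```text
[[0, 4, -1], [0, 9, -1], [-1, 14, -1], [-2, 18, -1], [-2, 23, -1], [-3, 27, -1], [-5, 32, -1], [-6, 36, -1]]
[[0, 0, 0.04], [0, 0, 0.08], [0, 0, 0.12], [0, 0, 0.16], [0, 0, 0.2], [0, 0, 0.23], [0, 0, 0.27], [0, 0, 0.31]]
[0.4943 0.034  0.0733] [ 0.7 -2.2  0.8] 0.0266 j [-0.17  0.81  0.02  2.09 -0.06  0.24  1.22]
```

step_arm(
  xyz=[
    [0,4,-1],
    [0,9,-1],
    [-1,14,-1],
    [-2,18,-1],
    [-2,23,-1],
    [-3,27,-1],
    [-5,32,-1],
    [-6,36,-1],
  ],
  turn=[
    [0,0,0.04],
    [0,0,0.08],
    [0,0,0.12],
    [0,0,0.16],
    [0,0,0.2],
    [0,0,0.23],
    [0,0,0.27],
    [0,0,0.31],
  ],
  gripper=[-0.4,-0.4,-0.4,-0.4,-0.4,-0.4,-0.4,-0.4],
)

```text
t: 7.17
tcp_pos: [0.5081, 0.0671, 0.0738]
tcp_rot: [0.279, 0.96, 0.0, -0.0]
contact_force: [0.4, -0.1, 0.3]
finger_gap: 0.0263
gripper_force: 0.0
```

step_arm(
  xyz=[
    [0,0,0],
    [0,0,0],
    [0,0,0],
    [0,0,0],
  ],
  turn=[
    [0,0,0],
    [0,0,0],
    [0,0,0],
    [0,0,0],
  ],
  gripper=[0,0,0,0],
)

```text
t: 7.5
tcp_pos: [0.5081, 0.067, 0.0736]
tcp_rot: [0.278, 0.961, 0.0, -0.0]
contact_force: [-0.5, 0.2, -0.1]
finger_gap: 0.0439
gripper_force: 0.0
```

step_arm(
  xyz=[
    [0,0,-40],
    [0,0,-80],
    [0,0,-120],
    [0,0,-160],
    [0,0,-200],
    [0,0,-240],
    [0,0,-280],
    [0,0,-300],
  ],
  turn=[
    [0,0,0],
    [0,0,0],
    [0,0,0],
    [0,0,0],
    [0,0,0],
    [0,0,0],
    [0,0,0],
    [0,0,0],
  ],
  gripper=[1,1,1,1,1,1,1,1],
)

```text
t: 8.17
tcp_pos: [0.5094, 0.0666, 0.3783]
tcp_rot: [0.278, 0.96, 0.002, 0.003]
contact_force: [0.6, 0.8, 0.3]
finger_gap: 0.0882
gripper_force: 0.0
```

```bash
python3 - <<'E'
from h import *
w=shot('wrist'); save(w,'d.png',s=1.5)
print(w['st']['tcp_pos'],'hub',proj(w,[*H,.05]))
a=np.radians(149.4)
for aa,r,z in((a,.122,.104),(a,.160,.04)): print(proj(w,[H[0]+r*np.cos(aa),H[1]+r*np.sin(aa),z])*1.5)
i=w['pixels'].astype(int)
for nm,m,z in(('red',(i[...,0]>110)&(i[...,1]<70)&(i[...,2]<70),.104),('blue',(i[...,2]>110)&(i[...,0]<90)&(i[...,1]<120),.04)):
  n,l,st,c=cv2.connectedComponentsWithStats(m.astype(np.uint8))
  for k in np.argsort(-st[1:,4])[:2]+1: X=at_z(w,c[k],z);print(nm,st[k],c[k],X.round(4),np.degrees(np.arctan2(X[1]-H[1],X[0]-H[0])),np.hypot(*(X[:2]-H)))
# pin tips/white rects
g=proj(w,[*H,.044]); yy,xx=np.mgrid[:384,:512]
m=(i.min(2)>165); n,l,st,c=cv2.connectedComponentsWithStats(m.astype(np.uint8))
for k in range(1,n):
  if st[k,4]>300: X=at_z(w,c[k],.044);print('white',st[k],X.round(4),np.degrees(np.arctan2(X[1]-H[1],X[0]-H[0])),np.hypot(*(X[:2]-H)))
E
```

```text
[0.50943528 0.06656337 0.37833627] hub [254.01684033 213.62232617]
[377.62525796 228.30443531]
[376.76705497 186.22329447]
red [274 311  33  15 253] [291.96442688 320.70750988] [ 0.8087 -0.0404  0.104 ] -12.156896617853734 0.201197402200259
red [247 146  10  12  85] [251.37647059 151.94117647] [0.5063 0.0638 0.104 ] 149.6606051950194 0.12242018532867417
blue [173 318  27  11 126] [184.8968254  324.50793651] [ 0.7494 -0.2581  0.04  ] -62.15072337132099 0.2941529995241575
blue [248 115   7  19 126] [250.95238095 124.45238095] [0.4745 0.0828 0.04  ] 149.54462124464604 0.15950422455857152
white [ 179  137  150  126 3181] [0.5698 0.0312 0.044 ] 145.2477720064733 0.05131047157650071
white [ 256  161   51   49 1030] [0.5932 0.071  0.044 ] 105.2216034011519 0.07152500394948005
white [ 200  163   50   49 1011] [ 0.5419 -0.0167  0.044 ] -165.0587862299708 0.07252291221233417
white [258 215  47  44 806] [0.6808 0.0197 0.044 ] 14.398995723867477 0.0710796922552925
white [203 217  49  44 867] [ 0.6288 -0.0694  0.044 ] -76.72768512667116 0.07332354638923824
white [169 295  24  19 371] [ 0.7001 -0.2326  0.044 ] -69.42445670440756 0.25061087377621993
```

View pics/d.png

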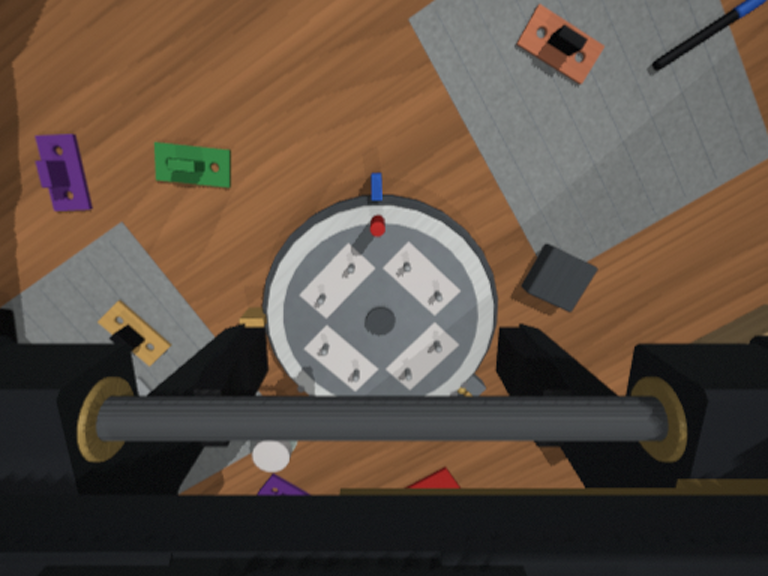

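The post stands at 149.7° and the blue pointer at 149.5° (post (377,227), pointer (376,187)), so the table is in the first notch. The pin pairs lie at 104.5°, 194.5°, 284.5° and 14.5°. Copper comes first.

```bash
sed -i 's/^H=.*/H=np.array([.6112,.0014])/' h.py; python3 -c "
from h import *
go([.453,.340,.20],np.radians(119))"
```

```text
shift mm [196.5, 198.4, 180.4] turn [0.003, 0.012, -1.0703] tcp [0.5109, 0.0668, 0.3803] F [2.3, 0.2, 2.7] gap 0.0882 t 8.2 j7 0.91
```

step_arm(
  xyz=[
    [28,28,0],
    [56,56,0],
    [84,84,0],
    [112,112,0],
    [140,140,20],
    [160,160,40],
    [178,178,70],
    [196,198,100],
  ],
  turn=[
    [0,0,-0.12],
    [0,0,-0.24],
    [0,0,-0.36],
    [0,0,-0.48],
    [0,0,-0.6],
    [0,0,-0.72],
    [0,0,-0.84],
    [0,0,-0.96],
  ],
  gripper=[1,1,1,1,1,1,1,1],
)

```text
t: 8.88
tcp_pos: [0.4475, 0.3403, 0.2725]
tcp_rot: [-0.2, 0.98, 0.0, 0.0]
contact_force: [1.5, 0.0, -0.0]
finger_gap: 0.0884
gripper_force: 0.0
```

```bash
python3 -c "
from h import *
go([.453,.340,.20],np.radians(119))"
```

```text
shift mm [-4.9, -2.5, 72.5] turn [0.0006, 0.0008, -0.103] tcp [0.4475, 0.3403, 0.2725] F [1.5, 0.0, -0.0] gap 0.0884 t 8.9 j7 1.21
```

step_arm(
  xyz=[
    [-5,-2,40],
    [-5,-2,70],
    [-5,-2,72],
    [-5,-2,72],
  ],
  turn=[
    [0,0,-0.1],
    [0,0,-0.1],
    [0,0,-0.1],
    [0,0,-0.1],
  ],
  gripper=[1,1,1,1],
)

```text
t: 9.22
tcp_pos: [0.4527, 0.3379, 0.2001]
tcp_rot: [-0.245, 0.969, -0.001, -0.002]
contact_force: [-0.1, 0.3, 0.9]
finger_gap: 0.0883
gripper_force: 0.0
```

```bash
cat >> h.py <<'E'
def plate(p,g,z=.006,th='plate0'):
    """outline nearest guess -> minAreaRect on plane z: centre, yaw of long axis (deg), sides; rib median removed by dark test"""
    gp=proj(p,[*g,z]); L=outline_of(p,th); q=min(L,key=lambda q:np.linalg.norm(np.array(q['xy'])-gp))
    i=p['pixels'].astype(int); m=q['pixels']&(i.max(2)>80)
    ys,xs=np.nonzero(m); W=np.array([at_z(p,(a,b),z)[:2] for a,b in zip(xs,ys)])
    c,s,a=cv2.minAreaRect((W*1000).astype(np.float32)); 
    if s[0]<s[1]: a+=90;s=s[::-1]
    rib=q['pixels']&(i.max(2)<=80); ry,rx=np.nonzero(rib)
    # dark region extents
    print('plate n',len(xs),'conf',q['conf'],'centre',np.round(c,1),'sides',np.round(s,1),'yaw',round(a%180,1),'median z6',(np.mean(W,0)*1000).round(1))
    return np.array(c)/1000,a%180
E
python3 - <<'E'
from h import *
w=shot('wrist'); save(w,'e.png',s=1.5)
c,a=plate(w,(.453,.34)); go([*c,.1],np.radians(a+90))
print(proj(w,[*c,.036])*1.5)
E
```

```text
plate n 1930 conf 0.56 centre [453.8 338.4] sides [87.9 43.3] yaw 29.4 median z6 [451.7 337.3]
shift mm [1.4, -0.5, 103.0] turn [0.0003, 0.0025, -0.0183] tcp [0.4546, 0.3394, 0.203] F [0.6, 0.1, 1.0] gap 0.0882 t 9.3 j7 1.28
[383.70432612 257.87342665]
```

View pics/e.png

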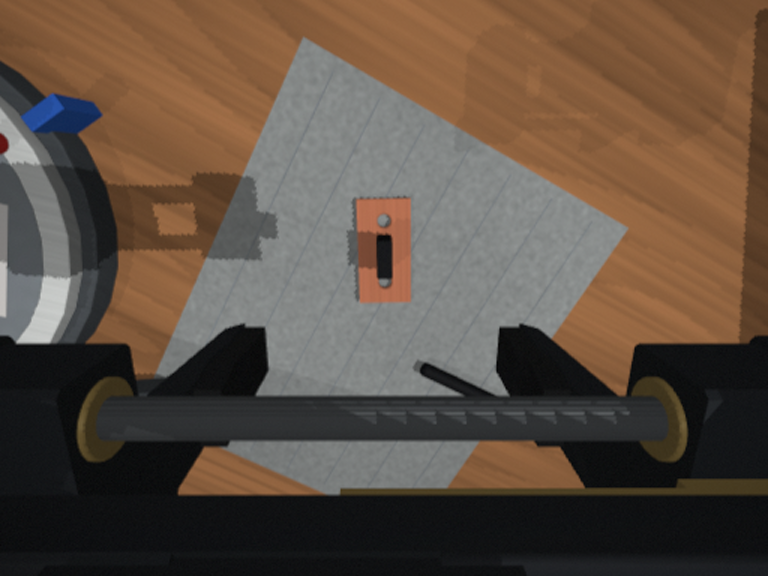

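The plate measures 88 x 43 mm at (383,250) px, with its rib where predicted. It is the copper plate0. Descending with a second look.

step_arm(
  xyz=[
    [1,0,40],
    [1,0,80],
    [1,0,90],
    [1,0,90],
  ],
  turn=[
    [0,0,-0.02],
    [0,0,-0.02],
    [0,0,-0.02],
    [0,0,-0.02],
  ],
  gripper=[1,1,1,1],
)

```text
t: 9.65
tcp_pos: [0.4522, 0.338, 0.1109]
tcp_rot: [-0.255, 0.967, -0.001, -0.001]
contact_force: [-0.2, -0.7, 0.2]
finger_gap: 0.0881
gripper_force: 0.0
```

```bash
python3 - <<'E'
from h import *
w=shot('wrist')
c,a=plate(w,(.453,.34)); go([*c,.011],np.radians(a+90),w['st'])
E
```

```text
plate n 3576 conf 0.74 centre [453.8 338.8] sides [87.9 44.1] yaw 29.6 median z6 [451.3 337.4]
shift mm [-2.1, -0.0, 99.9] turn [-0.0007, -0.0027, -0.0004] tcp [0.4522, 0.338, 0.1109] F [-0.2, -0.7, 0.2] gap 0.0881 t 9.7 j7 1.28
```

step_arm(
  xyz=[
    [-2,0,30],
    [-2,0,60],
    [-2,0,85],
    [-2,0,97],
    [-2,0,99],
    [-2,0,99],
  ],
  turn=[
    [0,0,0],
    [0,0,0],
    [0,0,0],
    [0,0,0],
    [0,0,0],
    [0,0,0],
  ],
  gripper=[0.3,0.1,0,-0.2,-0.6,-1],
  grip_force=30,
)

```text
t: 10.25
tcp_pos: [0.4555, 0.3404, 0.0138]
tcp_rot: [-0.255, 0.967, 0.0, 0.001]
contact_force: [0.3, -1.2, 1.2]
finger_gap: 0.0503
gripper_force: 0.0
```

step_arm(
  xyz=[
    [0,0,0],
    [0,0,0],
    [0,0,0],
    [0,0,0],
    [0,0,0],
    [0,0,0],
    [0,0,0],
    [0,0,0],
  ],
  turn=[
    [0,0,0],
    [0,0,0],
    [0,0,0],
    [0,0,0],
    [0,0,0],
    [0,0,0],
    [0,0,0],
    [0,0,0],
  ],
  gripper=[-1,-1,-1,-1,-1,-1,-1,-1],
)

```text
t: 10.92
tcp_pos: [0.4546, 0.3399, 0.0128]
tcp_rot: [-0.255, 0.967, 0.0, 0.0]
contact_force: [-0.3, -0.5, 5.0]
finger_gap: 0.0117
gripper_force: 30.0
```

step_arm(
  xyz=[
    [0,0,0],
    [0,0,0],
    [0,0,-20],
    [0,0,-50],
    [0,0,-90],
    [0,0,-120],
    [0,0,-139],
    [0,0,-139],
  ],
  turn=[
    [0,0,0],
    [0,0,0],
    [0,0,0],
    [0,0,0],
    [0,0,0],
    [0,0,0],
    [0,0,0],
    [0,0,0],
  ],
  gripper=[-1,-1,-1,-1,-1,-1,-1,-1],
)

```text
t: 11.58
tcp_pos: [0.4565, 0.341, 0.1552]
tcp_rot: [-0.255, 0.967, 0.002, 0.003]
contact_force: [0.1, 0.2, -1.5]
finger_gap: 0.0121
gripper_force: 30.0
```

```bash
python3 - <<'E'
from h import *
w=shot('wrist'); st=w['st']; save(w,'f.png',s=1.5)
print(st['finger_gap'],st['gripper_force'],st['tcp_pos'],[round(j,2) for j in st['joints']])
# station s1 at 104.5deg
for k in (104.5,194.5,284.5,14.5):
  a=np.radians(k); go([*(H+.072*np.array([np.cos(a),np.sin(a)])),.15],a)
E
```

```text
0.012104381535399045 29.999982314184308 [0.45650968 0.34104283 0.15523894] [np.float64(-0.68), np.float64(0.73), np.float64(-0.07), np.float64(1.82), np.float64(0.08), np.float64(0.59), np.float64(1.29)]
shift mm [13.0, -302.1, 2.8] turn [0.0012, 0.0036, 0.2629] tcp [0.4555, 0.3403, 0.153] F [0.8, 0.4, -1.8] gap 0.0116 t 11.6 j7 1.29
shift mm [101.3, -352.9, 2.4] turn [-0.0018, 0.0036, -1.3079] tcp [0.4555, 0.3403, 0.153] F [0.8, 0.4, -1.8] gap 0.0116 t 11.6 j7 1.29
shift mm [50.5, -441.1, 2.5] turn [0.0012, 0.0036, 0.2629] tcp [0.4555, 0.3403, 0.153] F [0.8, 0.4, -1.8] gap 0.0116 t 11.6 j7 1.29
shift mm [-37.8, -390.3, 2.9] turn [-0.0018, 0.0036, -1.3079] tcp [0.4555, 0.3403, 0.153] F [0.8, 0.4, -1.8] gap 0.0116 t 11.6 j7 1.29
```

View pics/f.png

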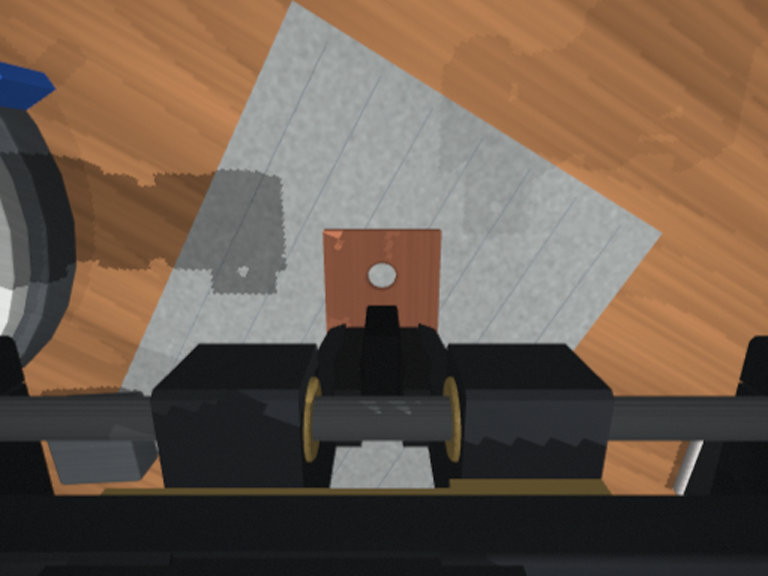

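The copper plate is held square, with the front hole at (382,275). Carrying it above the 104.5° pair.

step_arm(
  xyz=[
    [2,-40,0],
    [4,-80,0],
    [6,-120,0],
    [8,-160,0],
    [10,-200,0],
    [11,-240,0],
    [12,-275,0],
    [13,-302,0],
  ],
  turn=[
    [0,0,0.04],
    [0,0,0.08],
    [0,0,0.12],
    [0,0,0.16],
    [0,0,0.2],
    [0,0,0.24],
    [0,0,0.26],
    [0,0,0.26],
  ],
  gripper=[-1,-1,-1,-1,-1,-1,-1,-1],
)

```text
t: 12.3
tcp_pos: [0.5923, 0.0661, 0.1492]
tcp_rot: [-0.126, 0.992, -0.001, -0.002]
contact_force: [-0.5, 0.1, -0.4]
finger_gap: 0.0115
gripper_force: 30.0
```

step_arm(
  xyz=[
    [0,0,0],
    [0,0,10],
    [0,0,25],
    [0,0,40],
    [0,0,45],
    [0,0,45],
    [0,0,45],
  ],
  turn=[
    [0,0,0],
    [0,0,0],
    [0,0,0],
    [0,0,0],
    [0,0,0],
    [0,0,0],
    [0,0,0],
  ],
  gripper=[-1,-1,-1,-1,-1,-1,-1],
)

```text
t: 12.88
tcp_pos: [0.5914, 0.0718, 0.1056]
tcp_rot: [-0.129, 0.992, 0.0, -0.001]
contact_force: [-0.2, -0.2, -0.7]
finger_gap: 0.0118
gripper_force: 30.0
```

```bash
python3 - <<'E'
from h import *
w=shot('wrist'); st=w['st']; save(w,'g.png',(150,50,350,200),4)
a=np.radians(104.5); S=H+.072*np.array([np.cos(a),np.sin(a)])
go([*S,.105],a,st)
T=np.array(w['T_tool_cam'])
def tool_at(uv,z):
    d=T[:3,:3]@np.array([(uv[0]-w['cx'])/w['fx'],(uv[1]-w['cy'])/w['fy'],1]); o=T[:3,3]; return o+d*(z-o[2])/d[2]
print('hole',(tool_at((382/1.5,275/1.5),.006)*1000).round(1))
M=R.from_quat(st['tcp_rot']).as_matrix(); t=np.array([-np.sin(a),np.cos(a)])
for s in(26,-26):
  X=np.array([*(S+s/1000*t),.066]); print('pin tip tool',((M.T@(X-st['tcp_pos']))*1000).round(1),proj(w,X),(proj(w,X)-[150,50])*4)
E
```

```text
shift mm [-1.6, -1.2, 0.6] turn [0.0009, -0.0018, 0.005] tcp [0.5914, 0.0718, 0.1056] F [-0.2, -0.2, -0.7] gap 0.0118 t 12.9 j7 1.55
hole [27.  -1.3  6. ]
pin tip tool [24.4 -1.1 39.6] [254.98309361 174.26794601] [419.93237443 497.07178403]
pin tip tool [-27.6  -1.3  39.5] [254.56829784 242.68747647] [418.27319135 770.74990587]
```

View pics/g.png

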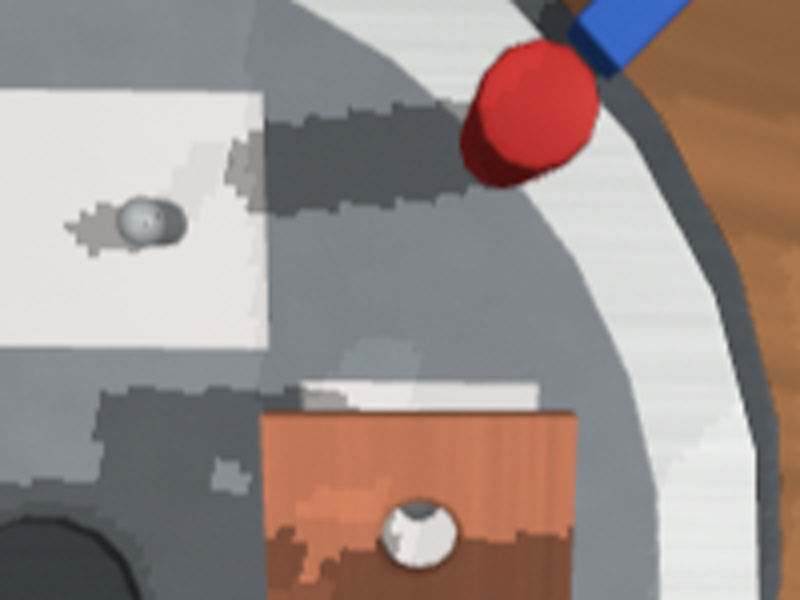

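The hole is at (420,535) in the crop and the pin shows at its top edge. I need about 2.5 mm in −x and a +0.01 turn, then a close look.

step_arm(
  xyz=[
    [-2.5,0,5],
    [-2.5,0,12],
    [-2.5,0,20],
    [-2.5,0,24],
    [-2.5,0,24],
    [-2.5,0,24],
  ],
  turn=[
    [0,0,0.01],
    [0,0,0.01],
    [0,0,0.01],
    [0,0,0.01],
    [0,0,0.01],
    [0,0,0.01],
  ],
  gripper=[-1,-1,-1,-1,-1,-1],
)

```text
t: 13.43
tcp_pos: [0.5944, 0.0711, 0.082]
tcp_rot: [-0.123, 0.992, -0.0, -0.0]
contact_force: [-0.1, 0.1, -0.6]
finger_gap: 0.0119
gripper_force: 30.0
```

```bash
cat >> h.py <<'E'
def tool_at(w,uv,z):
    T=np.array(w['T_tool_cam']); d=T[:3,:3]@np.array([(uv[0]-w['cx'])/w['fx'],(uv[1]-w['cy'])/w['fy'],1]); o=T[:3,3]; return (o+d*(z-o[2])/d[2])*1000
E
python3 - <<'E'
from h import *
w=shot('wrist'); st=w['st']; save(w,'h.png',(205,140,305,215),8)
print(st['tcp_pos'],st['contact_force'])
E
```

```text
[0.59435875 0.0711256  0.08195993] [-0.14587476  0.09123834 -0.61368461]
```

View pics/h.png

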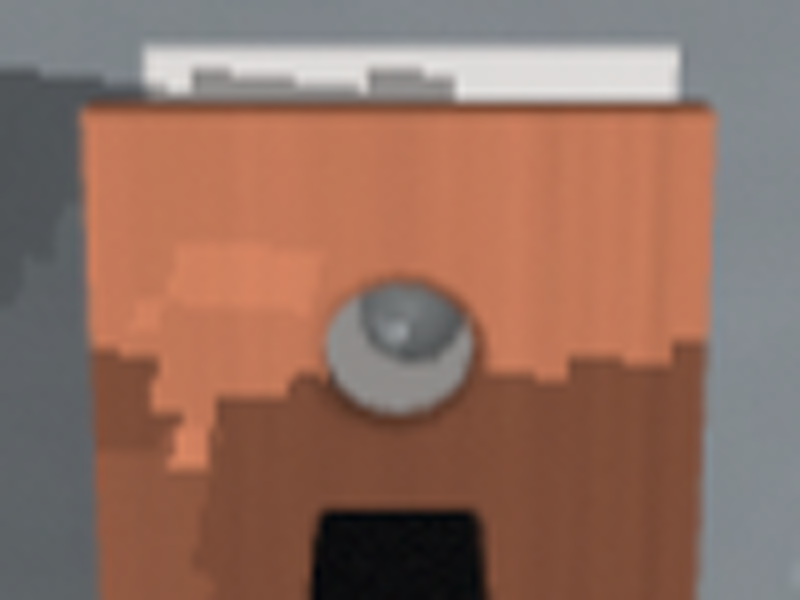

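```bash
python3 - <<'E'
from h import *
w=shot('wrist')
print(w['st']['tcp_pos'],tool_at(w,(205+400/8,140+348/8),.006),tool_at(w,(205+413/8,140+312/8),.016),tool_at(w,(205+413/8,140+310/8),.014))
E
```

```text
[0.59471393 0.07118851 0.08236661] [26.9276751  -1.12458305  6.        ] [27.024572   -0.11857846 16.        ] [27.68986173 -0.13592219 14.        ]
```

x is aligned; y needs +1 mm. Lowering.

step_arm(
  xyz=[
    [0.3,1,0],
    [0.3,1,3],
    [0.3,1,6],
    [0.3,1,9],
    [0.3,1,12],
    [0.3,1,15],
    [0.3,1,18],
    [0.3,1,18],
  ],
  turn=[
    [0,0,0],
    [0,0,0],
    [0,0,0],
    [0,0,0],
    [0,0,0],
    [0,0,0],
    [0,0,0],
    [0,0,0],
  ],
  gripper=[-1,-1,-1,-1,-1,-1,-1,-1],
)

```text
t: 14.2
tcp_pos: [0.5938, 0.072, 0.0637]
tcp_rot: [-0.123, 0.992, -0.0, -0.001]
contact_force: [0.6, -0.0, -1.2]
finger_gap: 0.0117
gripper_force: 30.0
```

```bash
python3 - <<'E'
from h import *
w=shot('wrist'); st=w['st']; save(w,'i.png',(205,140,305,215),6)
print(st['tcp_pos'],st['contact_force'],st['wrist_torque'])
E
```

```text
[0.59378063 0.07204867 0.0637057 ] [ 0.55382604 -0.04847382 -1.2344079 ] [0.01344713 0.01925222 0.009197  ]
```

step_arm(
  xyz=[
    [0,0,2],
    [0,0,4],
    [0,0,6],
    [0,0,7],
    [0,0,7],
  ],
  turn=[
    [0,0,0],
    [0,0,0],
    [0,0,0],
    [0,0,0],
    [0,0,0],
  ],
  gripper=[-1,-1,-1,-1,-1],
)

```text
t: 14.67
tcp_pos: [0.594, 0.0721, 0.0571]
tcp_rot: [-0.123, 0.992, 0.0, -0.0]
contact_force: [0.2, 0.0, -0.7]
finger_gap: 0.0118
gripper_force: 30.0
```

step_arm(
  xyz=[
    [0,0,1],
    [0,0,1],
    [0,0,1],
    [0,0,1],
    [0,0,1],
    [0,0,1],
    [0,0,1],
    [0,0,1],
  ],
  turn=[
    [0,0,0],
    [0,0,0],
    [0,0,0],
    [0,0,0],
    [0,0,0],
    [0,0,0],
    [0,0,0],
    [0,0,0],
  ],
  gripper=[-1,-1,0,0,0,0,0,0],
)

```text
t: 15.33
tcp_pos: [0.5942, 0.0721, 0.0564]
tcp_rot: [-0.123, 0.992, 0.0, 0.0]
contact_force: [0.3, -0.1, 0.3]
finger_gap: 0.0438
gripper_force: 0.0
```

step_arm(
  xyz=[
    [0,0,-20],
    [0,0,-60],
    [0,0,-100],
    [0,0,-140],
    [0,0,-180],
    [0,0,-180],
  ],
  turn=[
    [0,0,0],
    [0,0,0],
    [0,0,0],
    [0,0,0],
    [0,0,0],
    [0,0,0],
  ],
  gripper=[0.2,0.3,1,1,1,1],
)

```text
t: 15.83
tcp_pos: [0.5988, 0.0728, 0.2445]
tcp_rot: [-0.123, 0.992, 0.0, 0.007]
contact_force: [1.2, 0.1, -1.1]
finger_gap: 0.0816
gripper_force: 0.0
```

```bash
python3 - <<'E'
from h import *
w=shot('wrist'); st=w['st']; print(st['contact_force'])
a=np.radians(104.5); S=H+.072*np.array([np.cos(a),np.sin(a)])
print(S); plate(w,S,z=.050)
t=shot('top'); 
for g,th in (((.466,-.292),'plate1'),((.56,-.357),'plate2')): plate(t,g,.006,th)
go([.466,-.292,.25],np.radians(99))
go([.562,-.357,.25],np.radians(93))
E
```

```text
[ 1.20219454  0.07570011 -1.06351281]
[0.59317264 0.07110663]
plate n 2076 conf 0.91 centre [593.4  70.4] sides [86.9 43.7] yaw 14.3 median z6 [591.   69.8]
plate n 265 conf 0.57 centre [ 429.5 -251.4] sides [87.6 42.6] yaw 9.1 median z6 [ 429.4 -250.6]
plate n 265 conf 0.69 centre [ 565.  -355.9] sides [91.4 42.6] yaw 178.1 median z6 [ 563.8 -353.7]
shift mm [211.9, -322.0, -14.6] turn [0.0001, -0.0035, 0.0893] tcp [0.5929, 0.0719, 0.2348] F [0.1, 0.2, 0.1] gap 0.088 t 16.1 j7 1.56
shift mm [134.7, -408.4, -14.9] turn [-0.0, -0.0035, 0.194] tcp [0.5929, 0.0719, 0.2348] F [0.1, 0.2, 0.1] gap 0.088 t 16.1 j7 1.56
```

Copper is seated: measured at (593,70) with yaw 14.3°, against 593,71 and 14.5° for the pair. Brass was knocked aside and is now at about (0.430, −0.251). Going there.

```bash
python3 -c "
from h import *
go([.4295,-.2514,.2],np.radians(99))"
```

```text
shift mm [237.2, -273.7, 35.5] turn [0.0001, -0.0035, 0.0893] tcp [0.5929, 0.0719, 0.2348] F [0.1, 0.2, 0.1] gap 0.088 t 16.1 j7 1.56
```

step_arm(
  xyz=[
    [28,-28,0],
    [52,-58,0],
    [80,-88,0],
    [106,-118,0],
    [130,-150,0],
    [155,-178,0],
    [180,-206,10],
    [205,-235,20],
  ],
  turn=[
    [0,0,0.02],
    [0,0,0.04],
    [0,0,0.06],
    [0,0,0.09],
    [0,0,0.09],
    [0,0,0.09],
    [0,0,0.09],
    [0,0,0.09],
  ],
  gripper=[1,1,1,1,1,1,1,1],
)

```text
t: 16.75
tcp_pos: [0.451, -0.2068, 0.2151]
tcp_rot: [-0.078, 0.997, 0.0, -0.001]
contact_force: [-0.6, 0.3, -0.8]
finger_gap: 0.0884
gripper_force: 0.0
```

step_arm(
  xyz=[
    [20,-24,10],
    [32,-39,15],
    [32,-39,40],
    [32,-39,75],
    [32,-39,90],
    [32,-39,90],
    [32,-39,90],
  ],
  turn=[
    [0,0,0],
    [0,0,0],
    [0,0,0],
    [0,0,0],
    [0,0,0],
    [0,0,0],
    [0,0,0],
  ],
  gripper=[1,1,1,1,1,1,1],
)

```text
t: 17.33
tcp_pos: [0.4259, -0.2486, 0.125]
tcp_rot: [-0.078, 0.997, 0.001, -0.002]
contact_force: [-0.3, 0.7, -0.4]
finger_gap: 0.0882
gripper_force: 0.0
```

```bash
python3 - <<'E'
from h import *
w=shot('wrist'); save(w,'j.png',s=1.2)
c,a=plate(w,(.4295,-.2514),.006,'plate1'); go([*c,.0115],np.radians(a+90),w['st']); print(proj(w,[*c,.036])*1.2)
E
```

```text
plate n 3274 conf 0.6 centre [ 428.5 -253.1] sides [90.5 44.6] yaw 9.9 median z6 [ 425.2 -253.9]
shift mm [-2.3, -5.2, 113.5] turn [0.0026, -0.0035, -0.0156] tcp [0.4259, -0.2486, 0.125] F [-0.3, 0.7, -0.4] gap 0.0882 t 17.3 j7 2.04
[300.28100888 228.49407331]
```

View pics/j.png

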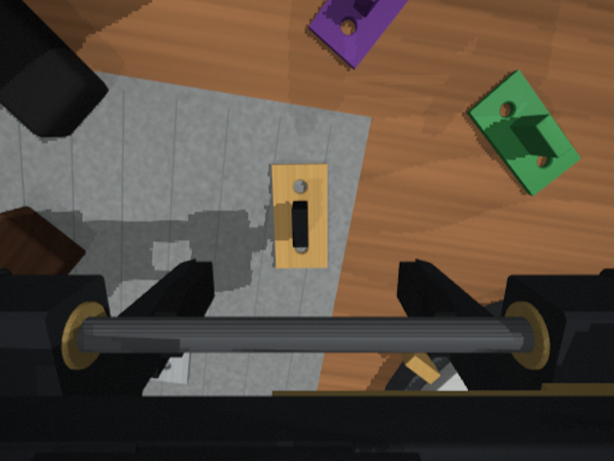

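This is brass at (300,216), clear of the green look-alike at (525,130). I'm gripping it with x corrected by about +1.7 mm, because the rib's image row differs from the prediction.

step_arm(
  xyz=[
    [0,-5,20],
    [-0.6,-5,50],
    [-0.6,-5,80],
    [-0.6,-5,105],
    [-0.6,-5,113],
    [-0.6,-5,113],
    [-0.6,-5,113],
  ],
  turn=[
    [0,0,-0.015],
    [0,0,-0.015],
    [0,0,-0.015],
    [0,0,-0.015],
    [0,0,-0.015],
    [0,0,-0.015],
    [0,0,-0.015],
  ],
  gripper=[0.3,0.1,0,-0.2,-0.6,-1,-1],
)

```text
t: 18.02
tcp_pos: [0.4291, -0.2543, 0.0144]
tcp_rot: [-0.086, 0.996, -0.0, 0.0]
contact_force: [0.7, -0.7, -0.6]
finger_gap: 0.0434
gripper_force: 0.0
```

step_arm(
  xyz=[
    [0,0,0],
    [0,0,0],
    [0,0,0],
    [0,0,0],
    [0,0,0],
    [0,0,0],
    [0,0,0],
    [0,0,0],
  ],
  turn=[
    [0,0,0],
    [0,0,0],
    [0,0,0],
    [0,0,0],
    [0,0,0],
    [0,0,0],
    [0,0,0],
    [0,0,0],
  ],
  gripper=[-1,-1,-1,-1,-1,-1,-1,-1],
)

```text
t: 18.68
tcp_pos: [0.4287, -0.254, 0.0141]
tcp_rot: [-0.086, 0.996, -0.0, 0.0]
contact_force: [-0.5, 2.0, 6.5]
finger_gap: 0.0117
gripper_force: 30.0
```

step_arm(
  xyz=[
    [0,0,0],
    [0,0,0],
    [0,0,-20],
    [0,0,-50],
    [0,0,-90],
    [0,0,-120],
    [0,0,-139],
    [0,0,-139],
  ],
  turn=[
    [0,0,0],
    [0,0,0],
    [0,0,0],
    [0,0,0],
    [0,0,0],
    [0,0,0],
    [0,0,0],
    [0,0,0],
  ],
  gripper=[-1,-1,-1,-1,-1,-1,-1,-1],
)

```text
t: 19.35
tcp_pos: [0.4302, -0.2553, 0.1559]
tcp_rot: [-0.085, 0.996, -0.002, 0.003]
contact_force: [0.1, -0.2, -1.7]
finger_gap: 0.0114
gripper_force: 30.0
```

```bash
python3 - <<'E'
from h import *
for k in (194.5,284.5,14.5):
  a=np.radians(k); S=H+.072*np.array([np.cos(a),np.sin(a)]); print(S); go([*S,.15],a)
E
```

```text
[ 0.54149337 -0.01662736]
shift mm [-150.1, 216.3, 5.9] turn [0.0008, 0.0076, 1.4883] tcp [0.4302, -0.2553, 0.1559] F [0.1, -0.2, -1.7] gap 0.0114 t 19.4 j7 2.06
[ 0.62922736 -0.06830663]
shift mm [-227.8, 150.5, 6.6] turn [-0.0044, 0.0054, -0.0824] tcp [0.4302, -0.2553, 0.1559] F [0.1, -0.2, -1.7] gap 0.0114 t 19.4 j7 2.06
[0.68090663 0.01942736]
shift mm [-293.7, 228.2, 6.6] turn [0.0008, 0.0076, 1.4883] tcp [0.4302, -0.2553, 0.1559] F [0.1, -0.2, -1.7] gap 0.0114 t 19.4 j7 2.06
```

step_arm(
  xyz=[
    [-32,21,0],
    [-64,42,0],
    [-96,63,0],
    [-128,84,0],
    [-160,105,0],
    [-190,126,0],
    [-215,142,0],
    [-228,150,0],
  ],
  turn=[
    [0,0,-0.03],
    [0,0,-0.06],
    [0,0,-0.08],
    [0,0,-0.08],
    [0,0,-0.08],
    [0,0,-0.08],
    [0,0,-0.08],
    [0,0,-0.08],
  ],
  gripper=[-1,-1,-1,-1,-1,-1,-1,-1],
)

```text
t: 20.02
tcp_pos: [0.6297, -0.062, 0.1505]
tcp_rot: [-0.128, 0.992, 0.002, 0.0]
contact_force: [0.4, 0.3, -2.0]
finger_gap: 0.0113
gripper_force: 30.0
```

step_arm(
  xyz=[
    [0,0,0],
    [0,0,10],
    [0,0,25],
    [0,0,40],
    [0,0,50],
    [0,0,50],
    [0,0,50],
  ],
  turn=[
    [0,0,0],
    [0,0,0],
    [0,0,0],
    [0,0,0],
    [0,0,0],
    [0,0,0],
    [0,0,0],
  ],
  gripper=[-1,-1,-1,-1,-1,-1,-1],
)

```text
t: 20.6
tcp_pos: [0.6262, -0.0686, 0.1014]
tcp_rot: [-0.125, 0.992, -0.0, -0.001]
contact_force: [0.2, 0.2, -1.5]
finger_gap: 0.0115
gripper_force: 30.0
```

```bash
cat >> h.py <<'E'
def fit(w,k,th,grip=.013):
    """front hole of the held plate (Hough, predicted spot) and the front pin pixel, in tool mm"""
    st=w['st']; a=np.radians(k); S=H+.072*np.array([np.cos(a),np.sin(a)]); M=R.from_quat(st['tcp_rot']).as_matrix()
    go([*S,.082],a,st)
    t=np.array([M[0,0],M[1,0]]); X=np.array([*(S+.026*t/np.linalg.norm(t)),.066]); print('pin tip predicted tool',(M.T@(X-st['tcp_pos'])*1000).round(1),proj(w,X).round(1))
    m=outline_of(w,th); g=(256,170); q=min(m,key=lambda q:np.linalg.norm(np.array(q['xy'])-g))['pixels'].astype(np.uint8); ys,xs=np.nonzero(q)
    r0=ys.min()+1; row=np.nonzero(q[r0+6])[0]; print('front edge row',r0,'cols',row.min(),row.max(),'-> tool',tool_at(w,((row.min()+row.max())/2,r0),.006).round(1))
E
python3 - <<'E'
from h import *
w=shot('wrist'); save(w,'k.png',(155,100,355,250),4); fit(w,284.5,'plate1')
E
```

```text
shift mm [-3.1, -0.5, 19.4] turn [0.0002, -0.0028, -0.0033] tcp [0.6262, -0.0686, 0.1014] F [0.2, 0.2, -1.5] gap 0.0115 t 20.6 j7 1.79
pin tip predicted tool [22.9 -0.5 35.4] [255.9 177.8]
front edge row 1 cols 311 422 -> tool [118.3  52.6   6. ]
```

View pics/k.png

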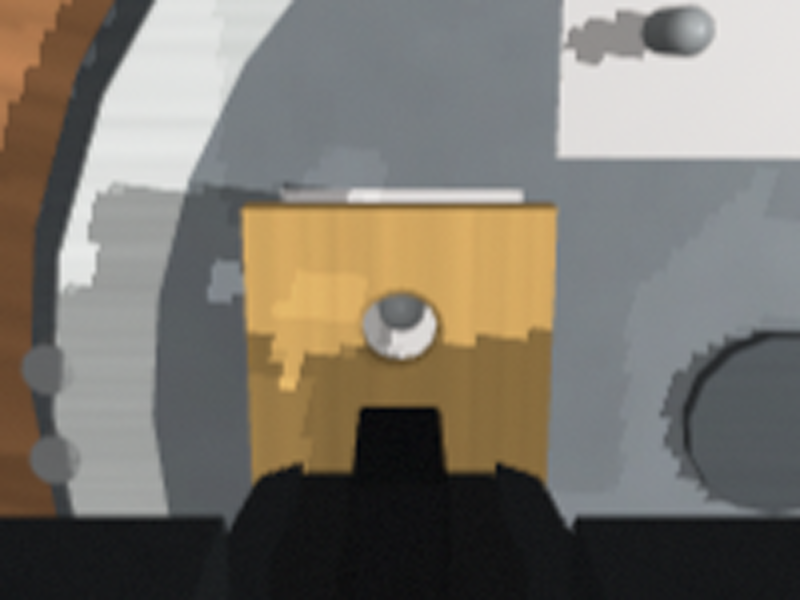

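```bash
python3 - <<'E'
from h import *
w=shot('wrist')
print(w['st']['tcp_pos'][2],tool_at(w,(255,181.75),.007),tool_at(w,(255.2,176.3),.0354))
E
```

```text
0.10285031253227056 [27.70185184 -1.1245677   7.        ] [23.9572754  -0.92367678 35.4       ]
```

step_arm(
  xyz=[
    [-3.5,0,0],
    [-3.5,0,8],
    [-3.5,0,15],
    [-3.5,0,18],
    [-3.5,0,18],
    [-3.5,0,18],
  ],
  turn=[
    [0,0,0],
    [0,0,0],
    [0,0,0],
    [0,0,0],
    [0,0,0],
    [0,0,0],
  ],
  gripper=[-1,-1,-1,-1,-1,-1],
)

```text
t: 21.25
tcp_pos: [0.6306, -0.0665, 0.0839]
tcp_rot: [-0.125, 0.992, 0.0, -0.0]
contact_force: [-0.9, -0.4, -1.7]
finger_gap: 0.0117
gripper_force: 30.0
```

```bash
python3 - <<'E'
from h import *
w=shot('wrist'); save(w,'l.png',(205,140,305,215),8); print(w['st']['tcp_pos'],w['st']['contact_force'])
# hole pixels: dark/greyish (unsaturated) within the brass plate near predicted hole
i=w['pixels'].astype(int); sat=i.max(2)-i.min(2); yy,xx=np.mgrid[:384,:512]
n=(np.hypot(xx-255,yy-182)<14)&(sat<35)&(yy<194); ys,xs=np.nonzero(n); print('hole',xs.mean(),ys.mean(),xs.min(),xs.max(),ys.min(),ys.max())
b=i.mean(2); pin=n&(b<140); ys,xs=np.nonzero(pin); print('pin',xs.mean(),xs.min(),xs.max(),ys.min(),ys.max())
E
```

```text
[ 0.63060448 -0.06651052  0.08390763] [-0.86430724 -0.37341714 -1.65459776]
hole 254.46724890829694 181.34061135371178 246 263 174 189
pin 254.6320754716981 246 263 174 189
```

View pics/l.png

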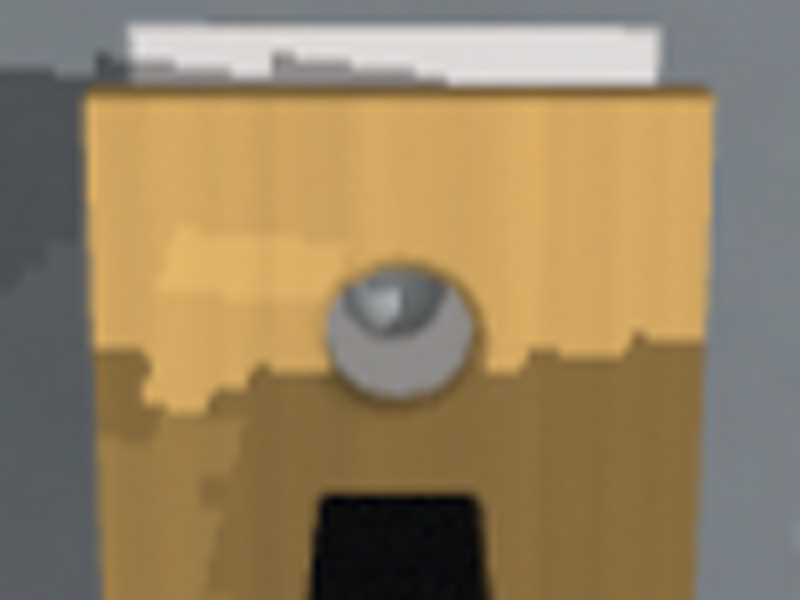

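The pin is under the hole (pin about (395,287), hole (400,332), the same offset as with copper). Lowering with a 0.01 turn.

step_arm(
  xyz=[
    [0.3,-0.3,0],
    [0.3,-0.3,3],
    [0.3,-0.3,6],
    [0.3,-0.3,9],
    [0.3,-0.3,12],
    [0.3,-0.3,15],
    [0.3,-0.3,18],
    [0.3,-0.3,18],
  ],
  turn=[
    [0,0,0.01],
    [0,0,0.01],
    [0,0,0.01],
    [0,0,0.01],
    [0,0,0.01],
    [0,0,0.01],
    [0,0,0.01],
    [0,0,0.01],
  ],
  gripper=[-1,-1,-1,-1,-1,-1,-1,-1],
)

```text
t: 21.97
tcp_pos: [0.6302, -0.0668, 0.0656]
tcp_rot: [-0.12, 0.993, 0.0, -0.001]
contact_force: [-0.9, -0.4, -1.7]
finger_gap: 0.0118
gripper_force: 30.0
```

step_arm(
  xyz=[
    [0,0,2],
    [0,0,4],
    [0,0,6],
    [0,0,7],
    [0,0,7],
  ],
  turn=[
    [0,0,0],
    [0,0,0],
    [0,0,0],
    [0,0,0],
    [0,0,0],
  ],
  gripper=[-1,-1,-1,-1,-1],
)

```text
t: 22.38
tcp_pos: [0.6306, -0.0669, 0.0592]
tcp_rot: [-0.12, 0.993, 0.0, -0.0]
contact_force: [0.1, 0.7, -2.3]
finger_gap: 0.0116
gripper_force: 30.0
```

step_arm(
  xyz=[
    [0,0,1],
    [0,0,1.5],
    [0,0,1.5],
    [0,0,1.5],
    [0,0,1.5],
    [0,0,1.5],
    [0,0,1.5],
    [0,0,1.5],
  ],
  turn=[
    [0,0,0],
    [0,0,0],
    [0,0,0],
    [0,0,0],
    [0,0,0],
    [0,0,0],
    [0,0,0],
    [0,0,0],
  ],
  gripper=[-1,-1,0,0,0,0,0,0],
)

```text
t: 23.05
tcp_pos: [0.6308, -0.0669, 0.058]
tcp_rot: [-0.12, 0.993, 0.0, 0.0]
contact_force: [-0.4, 0.3, -0.1]
finger_gap: 0.0439
gripper_force: 0.0
```

step_arm(
  xyz=[
    [0,0,-20],
    [0,0,-60],
    [0,0,-100],
    [0,0,-140],
    [0,0,-180],
    [0,0,-180],
    [0,0,-180],
  ],
  turn=[
    [0,0,0],
    [0,0,0],
    [0,0,0],
    [0,0,0],
    [0,0,0],
    [0,0,0],
    [0,0,0],
  ],
  gripper=[0.2,0.3,1,1,1,1,1],
)

```text
t: 23.63
tcp_pos: [0.6323, -0.0671, 0.2408]
tcp_rot: [-0.12, 0.993, -0.0, 0.003]
contact_force: [-0.7, -0.3, -0.9]
finger_gap: 0.0873
gripper_force: 0.0
```

```bash
python3 - <<'E'
from h import *
w=shot('wrist'); st=w['st']; print(st['contact_force'])
for k in(284.5,104.5):
  a=np.radians(k); S=H+.072*np.array([np.cos(a),np.sin(a)]); print(S); plate(w,S,z=.050)
t=shot('top'); c,a=plate(t,(.562,-.357),.006,'plate2'); plate(t,(.593,.0711),.05,'plate0')
go([*c,.12],np.radians(a+90))
E
```

```text
[-0.7130908  -0.2772844  -0.89136053]
[ 0.62922736 -0.06830663]
plate n 2159 conf 0.67 centre [630.7 -68.8] sides [89.2 45.1] yaw 14.0 median z6 [628.  -69.1]
[0.59317264 0.07110663]
plate n 1884 conf 0.97 centre [594.4  70.3] sides [87.5 45.8] yaw 14.0 median z6 [591.4  67. ]
plate n 284 conf 0.73 centre [ 565.2 -354.2] sides [91.6 46.3] yaw 178.1 median z6 [ 564.7 -354.1]
plate n 284 conf 0.69 centre [595.2  72.8] sides [88.1 44.6] yaw 13.5 median z6 [594.4  73.1]
shift mm [131.0, -263.7, 116.3] turn [0.0006, -0.0033, 0.2746] tcp [0.6298, -0.0668, 0.2362] F [-0.1, 0.1, 0.2] gap 0.0882 t 23.9 j7 1.8
```

Brass is seated (630.7, −68.8, yaw 14.0°). Now the steel plate.

step_arm(
  xyz=[
    [18,-36,0],
    [36,-72,0],
    [54,-108,0],
    [72,-144,0],
    [90,-180,0],
    [105,-212,10],
    [120,-240,30],
    [131,-264,50],
  ],
  turn=[
    [0,0,0.05],
    [0,0,0.1],
    [0,0,0.15],
    [0,0,0.2],
    [0,0,0.25],
    [0,0,0.27],
    [0,0,0.27],
    [0,0,0.27],
  ],
  gripper=[1,1,1,1,1,1,1,1],
)

```text
t: 24.6
tcp_pos: [0.5651, -0.3581, 0.187]
tcp_rot: [0.016, 1.0, -0.001, -0.0]
contact_force: [0.0, -0.6, 0.4]
finger_gap: 0.0881
gripper_force: 0.0
```

step_arm(
  xyz=[
    [0,0,20],
    [0,0,50],
    [0,0,62],
    [0,0,62],
    [0,0,62],
  ],
  turn=[
    [0,0,0],
    [0,0,0],
    [0,0,0],
    [0,0,0],
    [0,0,0],
  ],
  gripper=[1,1,1,1,1],
)

```text
t: 25.02
tcp_pos: [0.5666, -0.3539, 0.1254]
tcp_rot: [0.014, 1.0, 0.001, -0.001]
contact_force: [-0.1, -2.0, 1.4]
finger_gap: 0.0882
gripper_force: 0.0
```

```bash
python3 - <<'E'
from h import *
w=shot('wrist'); save(w,'m.png',s=1.2)
c,a=plate(w,(.563,-.355),.006,'plate2'); go([*c,.0115],np.radians(a+90),w['st']); print(proj(w,[*c,.036])*1.2)
E
```

```text
plate n 3189 conf 0.9 centre [ 561.5 -357.7] sides [88.4 44.1] yaw 179.5 median z6 [ 559.  -357.2]
shift mm [4.8, -4.1, 113.9] turn [0.0011, -0.0013, -0.0192] tcp [0.5666, -0.3539, 0.1254] F [-0.1, -2.0, 1.4] gap 0.0882 t 25.0 j7 2.02
[301.58737232 218.78496123]
```

View pics/m.png

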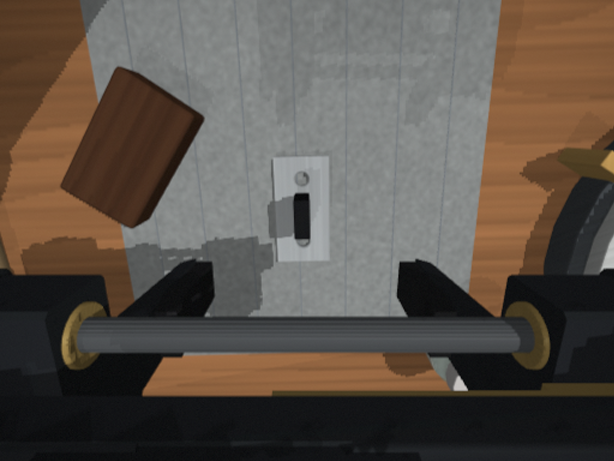

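Steel plate2 is at (302,208), rib as predicted and clear of the oak block. Gripping.

step_arm(
  xyz=[
    [5,-4,20],
    [5,-4,50],
    [5,-4,80],
    [5,-4,105],
    [5,-4,113],
    [5,-4,113],
    [5,-4,113],
  ],
  turn=[
    [0,0,-0.02],
    [0,0,-0.02],
    [0,0,-0.02],
    [0,0,-0.02],
    [0,0,-0.02],
    [0,0,-0.02],
    [0,0,-0.02],
  ],
  gripper=[0.1,0,0,-0.2,-0.6,-1,-1],
)

```text
t: 25.7
tcp_pos: [0.5627, -0.359, 0.0145]
tcp_rot: [0.004, 1.0, -0.001, 0.001]
contact_force: [-0.6, -0.4, 0.4]
finger_gap: 0.0437
gripper_force: 0.0
```

step_arm(
  xyz=[
    [0,0,0],
    [0,0,0],
    [0,0,0],
    [0,0,0],
    [0,0,0],
    [0,0,0],
    [0,0,0],
    [0,0,0],
  ],
  turn=[
    [0,0,0],
    [0,0,0],
    [0,0,0],
    [0,0,0],
    [0,0,0],
    [0,0,0],
    [0,0,0],
    [0,0,0],
  ],
  gripper=[-1,-1,-1,-1,-1,-1,-1,-1],
)

```text
t: 26.37
tcp_pos: [0.562, -0.3583, 0.0137]
tcp_rot: [0.004, 1.0, 0.0, 0.0]
contact_force: [-1.6, 2.0, 6.4]
finger_gap: 0.012
gripper_force: 30.0
```

step_arm(
  xyz=[
    [0,0,0],
    [0,0,0],
    [0,0,-20],
    [0,0,-50],
    [0,0,-90],
    [0,0,-120],
    [0,0,-139],
    [0,0,-139],
  ],
  turn=[
    [0,0,0],
    [0,0,0],
    [0,0,0],
    [0,0,0],
    [0,0,0],
    [0,0,0],
    [0,0,0],
    [0,0,0],
  ],
  gripper=[-1,-1,-1,-1,-1,-1,-1,-1],
)

```text
t: 27.03
tcp_pos: [0.5639, -0.3602, 0.1566]
tcp_rot: [0.005, 1.0, -0.002, 0.004]
contact_force: [1.4, -1.1, -0.9]
finger_gap: 0.0121
gripper_force: 30.0
```

```bash
python3 - <<'E'
from h import *
a=np.radians(194.5); S=H+.072*np.array([np.cos(a),np.sin(a)]); print(S); go([*S,.15],a); print(read_state()['joints'].round(2) if hasattr(read_state()['joints'],'round') else read_state()['joints'])
E
```

```text
[ 0.54149337 -0.01662736]
shift mm [25.6, 343.4, 4.9] turn [0.001, 0.0091, 1.3085] tcp [0.5639, -0.3602, 0.1566] F [1.4, -1.1, -0.9] gap 0.0121 t 27.0 j7 2.04
[ 0.51  0.84 -0.02  1.51  0.03  0.79  2.04]
```

step_arm(
  xyz=[
    [3,40,0],
    [6,80,0],
    [9,120,0],
    [12,160,0],
    [15,200,0],
    [18,240,0],
    [22,280,0],
    [24,315,0],
  ],
  turn=[
    [0,0,0.12],
    [0,0,0.24],
    [0,0,0.36],
    [0,0,0.48],
    [0,0,0.6],
    [0,0,0.72],
    [0,0,0.84],
    [0,0,0.96],
  ],
  gripper=[-1,-1,-1,-1,-1,-1,-1,-1],
)

```text
t: 27.7
tcp_pos: [0.5385, -0.0404, 0.1505]
tcp_rot: [0.468, 0.884, -0.001, -0.002]
contact_force: [0.2, 0.4, -0.8]
finger_gap: 0.0116
gripper_force: 30.0
```

```bash
python3 - <<'E'
from h import *
a=np.radians(194.5); S=H+.072*np.array([np.cos(a),np.sin(a)]); go([*S,.105],a)
E
```

```text
shift mm [17.9, 16.0, 45.5] turn [-0.0027, -0.0019, 0.3441] tcp [0.5385, -0.0404, 0.1505] F [0.2, 0.4, -0.8] gap 0.0116 t 27.7 j7 0.96
```

step_arm(
  xyz=[
    [8,6,0],
    [16,12,0],
    [22,15.5,0],
    [22,15.5,20],
    [22,15.5,40],
    [22,15.5,45],
    [22,15.5,45],
    [22,15.5,45],
  ],
  turn=[
    [0,0,0.12],
    [0,0,0.24],
    [0,0,0.345],
    [0,0,0.345],
    [0,0,0.345],
    [0,0,0.345],
    [0,0,0.345],
    [0,0,0.345],
  ],
  gripper=[-1,-1,-1,-1,-1,-1,-1,-1],
)

```text
t: 28.37
tcp_pos: [0.5402, -0.0168, 0.1066]
tcp_rot: [0.611, 0.792, -0.001, -0.0]
contact_force: [0.3, -1.1, -1.4]
finger_gap: 0.0117
gripper_force: 30.0
```

```bash
python3 - <<'E'
from h import *
w=shot('wrist'); save(w,'n.png',(155,100,355,250),4)
a=np.radians(194.5); S=H+.072*np.array([np.cos(a),np.sin(a)]); go([*S,.082],a,w['st'])
M=R.from_quat(w['st']['tcp_rot']).as_matrix(); t=M[:2,0]/np.linalg.norm(M[:2,0])
X=np.array([*(S+.026*t),.066]); print((M.T@(X-w['st']['tcp_pos'])*1000).round(1),(proj(w,X)-[155,100])*4)
E
```

```text
shift mm [-0.2, 1.3, 24.6] turn [-0.0014, 0.0001, 0.0034] tcp [0.5402, -0.0168, 0.1066] F [0.3, -1.1, -1.4] gap 0.0117 t 28.4 j7 0.73
[25.8  1.4 40.6] [403.65810907 280.51595442]
```

View pics/n.png

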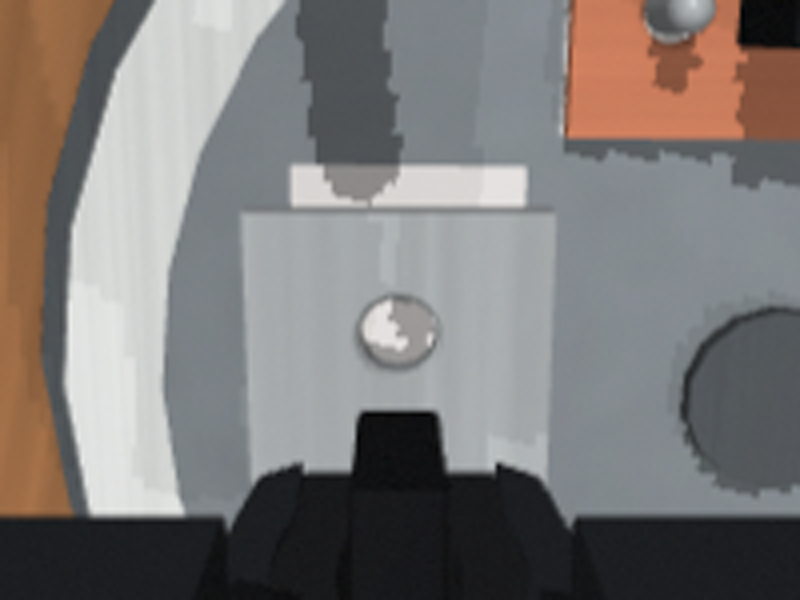

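The steel plate hangs over the 194.5° pair with its hole at (398,331). Compared with the white rectangle, it needs about +1.7 mm in y and almost nothing in x. I'll go close and use the last picture there.

step_arm(
  xyz=[
    [-0.3,1.7,0],
    [-0.3,1.7,8],
    [-0.3,1.7,16],
    [-0.3,1.7,22],
    [-0.3,1.7,23],
    [-0.3,1.7,23],
    [-0.3,1.7,23],
  ],
  turn=[
    [0,0,0.003],
    [0,0,0.003],
    [0,0,0.003],
    [0,0,0.003],
    [0,0,0.003],
    [0,0,0.003],
    [0,0,0.003],
  ],
  gripper=[-1,-1,-1,-1,-1,-1,-1],
)

```text
t: 29.0
tcp_pos: [0.5422, -0.0163, 0.0838]
tcp_rot: [0.612, 0.791, -0.0, -0.0]
contact_force: [1.4, -0.2, -1.8]
finger_gap: 0.0115
gripper_force: 30.0
```

```bash
python3 - <<'E'
from h import *
w=shot('wrist'); save(w,'o.png',(205,140,305,215),8); print(w['st']['tcp_pos'],w['st']['contact_force'])
E
```

```text
[ 0.54221939 -0.01626804  0.08378409] [ 1.40568395 -0.22227564 -1.78173498]
```

View pics/o.png

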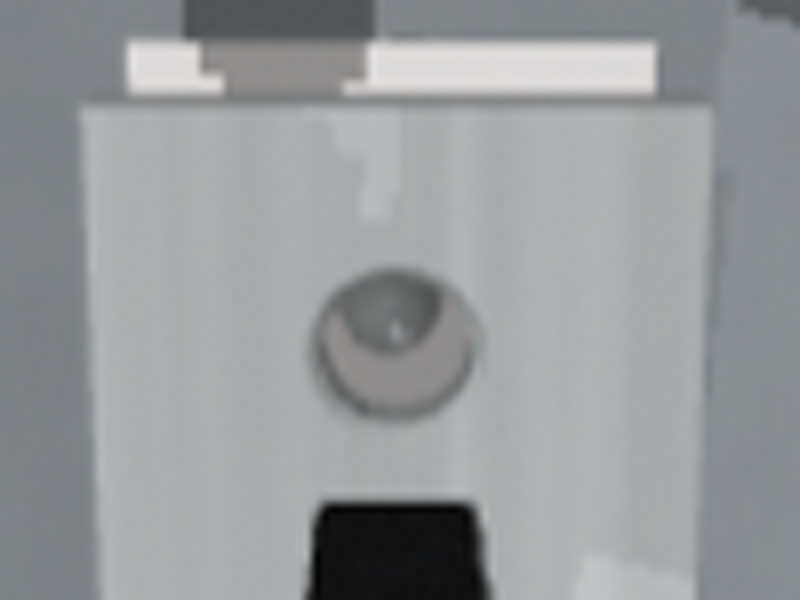

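The pin is at (391,305) and the hole at (396,344), the same offset as copper had when it fitted. Lowering.

step_arm(
  xyz=[
    [0.2,-0.3,0],
    [0.2,-0.3,3],
    [0.2,-0.3,6],
    [0.2,-0.3,9],
    [0.2,-0.3,12],
    [0.2,-0.3,15],
    [0.2,-0.3,18],
    [0.2,-0.3,18],
  ],
  turn=[
    [0,0,0],
    [0,0,0],
    [0,0,0],
    [0,0,0],
    [0,0,0],
    [0,0,0],
    [0,0,0],
    [0,0,0],
  ],
  gripper=[-1,-1,-1,-1,-1,-1,-1,-1],
)

```text
t: 29.72
tcp_pos: [0.5416, -0.016, 0.0653]
tcp_rot: [0.612, 0.791, -0.0, -0.0]
contact_force: [-0.3, 0.8, -1.1]
finger_gap: 0.0118
gripper_force: 30.0
```

step_arm(
  xyz=[
    [0,0,2],
    [0,0,4],
    [0,0,6],
    [0,0,7],
    [0,0,7],
  ],
  turn=[
    [0,0,0],
    [0,0,0],
    [0,0,0],
    [0,0,0],
    [0,0,0],
  ],
  gripper=[-1,-1,-1,-1,-1],
)

```text
t: 30.13
tcp_pos: [0.5418, -0.0161, 0.0587]
tcp_rot: [0.612, 0.791, -0.0, -0.0]
contact_force: [-0.2, 0.5, -1.7]
finger_gap: 0.0114
gripper_force: 30.0
```

step_arm(
  xyz=[
    [0,0,1],
    [0,0,1.5],
    [0,0,1.5],
    [0,0,1.5],
    [0,0,1.5],
    [0,0,1.5],
    [0,0,1.5],
    [0,0,1.5],
  ],
  turn=[
    [0,0,0],
    [0,0,0],
    [0,0,0],
    [0,0,0],
    [0,0,0],
    [0,0,0],
    [0,0,0],
    [0,0,0],
  ],
  gripper=[-1,-1,0,0,0,0,0,0],
)

```text
t: 30.8
tcp_pos: [0.542, -0.016, 0.0574]
tcp_rot: [0.612, 0.791, 0.0, -0.0]
contact_force: [0.1, 0.0, -0.1]
finger_gap: 0.0438
gripper_force: 0.0
```

step_arm(
  xyz=[
    [0,0,-20],
    [0,0,-60],
    [0,0,-100],
    [0,0,-140],
    [0,0,-180],
    [0,0,-180],
    [0,0,-180],
  ],
  turn=[
    [0,0,0],
    [0,0,0],
    [0,0,0],
    [0,0,0],
    [0,0,0],
    [0,0,0],
    [0,0,0],
  ],
  gripper=[0.2,0.3,1,1,1,1,1],
)

```text
t: 31.38
tcp_pos: [0.5433, -0.0161, 0.2397]
tcp_rot: [0.612, 0.791, 0.002, 0.002]
contact_force: [0.1, -0.1, -0.7]
finger_gap: 0.0871
gripper_force: 0.0
```

```bash
cat >> h.py <<'E'
def post(w):
  i=w['pixels'].astype(int); m=(i[...,0]>110)&(i[...,1]<70)&(i[...,2]<70); n,l,st,c=cv2.connectedComponentsWithStats(m.astype(np.uint8))
  for k in np.argsort(-st[1:,4])[:4]+1:
    X=at_z(w,c[k],.104)
    if .1<np.hypot(*(X[:2]-H))<.14: print('post',X.round(4),'deg',np.degrees(np.arctan2(X[1]-H[1],X[0]-H[0])).round(2)%360,st[k,4])
E
python3 - <<'E'
from h import *
w=shot('wrist'); t=shot('top'); print(w['st']['contact_force'])
for k,th in((104.5,'plate0'),(284.5,'plate1'),(194.5,'plate2')):
  a=np.radians(k); S=H+.072*np.array([np.cos(a),np.sin(a)]); print(th,S*1000)
  for p in (w,t):
    try: plate(p,S,.05,th)
    except Exception as e: print('x',e)
post(w);post(t)
s=shot('scene'); print([ (q['xy'],round(q['conf'],2),at_z(s,q['xy'],.02).round(2)) for q in look_for(s,'plate3')][:8])
a=np.radians(149.5); go([*(H+.122*np.array([np.cos(a),np.sin(a)])),.16],a+np.pi/2)
E
```

```text
[ 0.06075247 -0.09191619 -0.69088807]
plate0 [593.17263971  71.10663011]
plate n 2489 conf 0.66 centre [594.6  71.1] sides [88.5 43.7] yaw 14.6 median z6 [594.3  71.8]
plate n 63 conf 0.46 centre [613.4 -86.2] sides [46.1 17.2] yaw 179.7 median z6 [610.8 -85.3]
plate1 [629.22736029 -68.30663011]
plate n 1461 conf 0.62 centre [630.5 -67.7] sides [88.7 44.9] yaw 14.5 median z6 [624.  -64.8]
plate n 63 conf 0.46 centre [613.4 -86.2] sides [46.1 17.2] yaw 179.7 median z6 [610.8 -85.3]
plate2 [541.49336989 -16.62736029]
plate n 2062 conf 0.58 centre [542.5 -16.4] sides [87.8 44.1] yaw 104.6 median z6 [541.7 -14.3]
plate n 63 conf 0.46 centre [613.4 -86.2] sides [46.1 17.2] yaw 179.7 median z6 [610.8 -85.3]
post [0.5067 0.0632 0.104 ] deg 149.41 189
[([112.0, 254.7], 0.79, array([ 0.8 , -0.27,  0.02])), ([197.1, 105.3], 0.78, array([ 0.23, -0.36,  0.02])), ([220.7, 131.9], 0.69, array([ 0.3 , -0.23,  0.02])), ([265.8, 239.7], 0.62, array([0.58, 0.07, 0.02])), ([243.2, 211.6], 0.61, array([ 0.53, -0.03,  0.02])), ([212.0, 228.4], 0.55, array([ 0.61, -0.08,  0.02]))]
shift mm [85.9, -14.5, 76.9] turn [-0.0009, -0.0006, -0.7846] tcp [0.5418, -0.0161, 0.2369] F [0.7, 0.3, 0.8] gap 0.0879 t 31.9 j7 0.62
```

All three plates are seated within about 1.5 mm and the post is at 149.4°, still in the first notch. Now to the post.

step_arm(
  xyz=[
    [12,-2,0],
    [24,-4,0],
    [36,-6,0],
    [48,-8,0],
    [60,-10,10],
    [72,-12,30],
    [86,-14,60],
    [86,-14,77],
  ],
  turn=[
    [0,0,-0.11],
    [0,0,-0.22],
    [0,0,-0.33],
    [0,0,-0.44],
    [0,0,-0.55],
    [0,0,-0.66],
    [0,0,-0.785],
    [0,0,-0.785],
  ],
  gripper=[1,1,1,1,1,1,1,1],
)

```text
t: 32.55
tcp_pos: [0.5048, 0.0667, 0.1585]
tcp_rot: [0.258, 0.966, 0.001, -0.002]
contact_force: [-1.1, 0.1, 0.1]
finger_gap: 0.0883
gripper_force: 0.0
```

```bash
python3 - <<'E'
from h import *
w=shot('wrist'); post(w)
a=np.radians(149.5); go([*(H+.122*np.array([np.cos(a),np.sin(a)])),.074],a+np.pi/2,w['st'])
E
```

```text
post [0.5042 0.0657 0.104 ] deg 149.01 369
post [0.4981 0.0754 0.104 ] deg 146.8 1
shift mm [-3.1, -2.4, 84.5] turn [0.0005, -0.0039, 0.0097] tcp [0.5048, 0.0667, 0.1585] F [-1.1, 0.1, 0.1] gap 0.0883 t 32.5 j7 1.11
```

step_arm(
  xyz=[
    [-1,-1,35],
    [-1,-1,70],
    [-1,-1,84],
    [-1,-1,84],
    [-1,-1,84],
    [-1,-1,84],
    [-1,-1,84],
    [-1,-1,84],
  ],
  turn=[
    [0,0,0],
    [0,0,0],
    [0,0,0],
    [0,0,0],
    [0,0,0],
    [0,0,0],
    [0,0,0],
    [0,0,0],
  ],
  gripper=[1,1,0.4,0,-0.2,-0.4,-0.4,-0.4],
)

```text
t: 33.27
tcp_pos: [0.5081, 0.0624, 0.0778]
tcp_rot: [0.263, 0.965, 0.001, 0.001]
contact_force: [0.3, -0.3, 0.2]
finger_gap: 0.0502
gripper_force: 0.0
```

step_arm(
  xyz=[
    [0,0,0],
    [0,0,0],
    [0,0,0],
    [0,0,0],
    [0,0,0],
  ],
  turn=[
    [0,0,0],
    [0,0,0],
    [0,0,0],
    [0,0,0],
    [0,0,0],
  ],
  gripper=[-0.4,-0.4,-0.4,-0.4,-0.4],
)

```text
t: 33.68
tcp_pos: [0.5072, 0.0623, 0.0765]
tcp_rot: [0.263, 0.965, 0.0, 0.0]
contact_force: [-0.0, -0.3, -0.1]
finger_gap: 0.0263
gripper_force: 0.0
```

```bash
python3 -c "
from h import *
arc(149.5,171.5,8)"
```

```text
[[1, -6, 3], [1, -11, 3], [0, -17, 3], [-1, -23, 3], [-2, -29, 3], [-4, -34, 3], [-5, -40, 3], [-7, -45, 3]]
[[0, 0, -0.05], [0, 0, -0.1], [0, 0, -0.14], [0, 0, -0.19], [0, 0, -0.24], [0, 0, -0.29], [0, 0, -0.34], [0, 0, -0.38]]
[0.5072 0.0623 0.0765] [-0.  -0.3 -0.1] 0.0263 j [-0.29  0.82  0.13  2.04 -0.32  0.3   1.15]
```

step_arm(
  xyz=[
    [1,-6,1],
    [1,-11,1],
    [0,-17,1],
    [-1,-23,1],
    [-2,-29,1],
    [-4,-34,1],
    [-5,-40,1],
    [-7,-45,1],
  ],
  turn=[
    [0,0,-0.05],
    [0,0,-0.1],
    [0,0,-0.14],
    [0,0,-0.19],
    [0,0,-0.24],
    [0,0,-0.29],
    [0,0,-0.34],
    [0,0,-0.38],
  ],
  gripper=[-0.4,-0.4,-0.4,-0.4,-0.4,-0.4,-0.4,-0.4],
)

```text
t: 34.35
tcp_pos: [0.4908, 0.0202, 0.0755]
tcp_rot: [0.074, 0.997, 0.0, 0.001]
contact_force: [0.0, 1.1, 0.3]
finger_gap: 0.0266
gripper_force: 0.7
```

```bash
python3 -c "
from h import *
arc(171.5,195,8)"
```

```text
[[0, -7, 2], [0, -13, 2], [-1, -20, 2], [-2, -26, 2], [-4, -32, 2], [-6, -38, 1], [-8, -44, 1], [-10, -49, 1]]
[[0, 0, -0.05], [0, 0, -0.1], [0, 0, -0.15], [0, 0, -0.21], [0, 0, -0.26], [0, 0, -0.31], [0, 0, -0.36], [0, 0, -0.41]]
[0.4908 0.0202 0.0755] [0.  1.1 0.3] 0.0266 j [-0.16  0.81  0.04  2.1  -0.12  0.24  1.41]
```

step_arm(
  xyz=[
    [0,-7,1],
    [0,-13,1],
    [-1,-20,1],
    [-2,-26,1],
    [-4,-32,1],
    [-6,-38,1],
    [-8,-44,1],
    [-10,-49,1],
  ],
  turn=[
    [0,0,-0.05],
    [0,0,-0.1],
    [0,0,-0.15],
    [0,0,-0.21],
    [0,0,-0.26],
    [0,0,-0.31],
    [0,0,-0.36],
    [0,0,-0.41],
  ],
  gripper=[-0.4,-0.4,-0.4,-0.4,-0.4,-0.4,-0.4,-0.4],
)

```text
t: 35.02
tcp_pos: [0.4928, -0.0291, 0.0744]
tcp_rot: [-0.131, 0.991, 0.001, -0.0]
contact_force: [-0.8, 0.1, 0.4]
finger_gap: 0.0263
gripper_force: 0.3
```

```bash
python3 -c "
from h import *
arc(195,218,8)"
```

```text
[[0, -7, 0], [-1, -13, 0], [-2, -19, 0], [-3, -26, 0], [-4, -31, 0], [-6, -37, 0], [-8, -43, 0], [-10, -49, 0]]
[[0, 0, -0.05], [0, 0, -0.1], [0, 0, -0.15], [0, 0, -0.2], [0, 0, -0.25], [0, 0, -0.3], [0, 0, -0.35], [0, 0, -0.4]]
[ 0.4928 -0.0291  0.0744] [-0.8  0.1  0.4] 0.0263 j [-0.01  0.81 -0.04  2.09  0.11  0.25  1.69]
```

step_arm(
  xyz=[
    [0,-7,0],
    [-1,-13,0],
    [-2,-19,0],
    [-3,-26,0],
    [-4,-31,0],
    [-6,-37,0],
    [-8,-43,0],
    [-10,-49,0],
  ],
  turn=[
    [0,0,-0.05],
    [0,0,-0.1],
    [0,0,-0.15],
    [0,0,-0.2],
    [0,0,-0.25],
    [0,0,-0.3],
    [0,0,-0.35],
    [0,0,-0.4],
  ],
  gripper=[-0.4,-0.4,-0.4,-0.4,-0.4,-0.4,-0.4,-0.4],
)

```text
t: 35.68
tcp_pos: [0.515, -0.0743, 0.0744]
tcp_rot: [-0.325, 0.946, 0.0, 0.0]
contact_force: [-0.8, 1.9, 0.1]
finger_gap: 0.0262
gripper_force: 0.8
```

```bash
python3 -c "
from h import *
arc(218,241.5,8)"
```

```text
[[-1, -6, 0], [-1, -12, 0], [-2, -18, 0], [-3, -24, 0], [-4, -30, 0], [-6, -36, 0], [-8, -42, 0], [-11, -48, 0]]
[[0, 0, -0.05], [0, 0, -0.1], [0, 0, -0.16], [0, 0, -0.21], [0, 0, -0.26], [0, 0, -0.31], [0, 0, -0.36], [0, 0, -0.41]]
[ 0.515  -0.0743  0.0744] [-0.8  1.9  0.1] 0.0262 j [ 0.14  0.83 -0.14  2.    0.31  0.33  1.98]
```

step_arm(
  xyz=[
    [-1,-6,0],
    [-1,-12,0],
    [-2,-18,0],
    [-3,-24,0],
    [-4,-30,0],
    [-6,-36,0],
    [-8,-42,0],
    [-11,-48,0],
  ],
  turn=[
    [0,0,-0.05],
    [0,0,-0.1],
    [0,0,-0.16],
    [0,0,-0.21],
    [0,0,-0.26],
    [0,0,-0.31],
    [0,0,-0.36],
    [0,0,-0.41],
  ],
  gripper=[-0.4,-0.4,-0.4,-0.4,-0.4,-0.4,-0.4,-0.4],
)

```text
t: 36.35
tcp_pos: [0.5519, -0.1057, 0.0741]
tcp_rot: [-0.51, 0.86, 0.001, -0.001]
contact_force: [-0.6, 0.1, 0.7]
finger_gap: 0.0266
gripper_force: 0.0
```

step_arm(
  xyz=[
    [0,0,0],
    [0,0,0],
    [0,0,0],
    [0,0,0],
    [0,0,0],
  ],
  turn=[
    [0,0,0],
    [0,0,0],
    [0,0,0],
    [0,0,0],
    [0,0,0],
  ],
  gripper=[-0.4,0,0,0,0],
)

```text
t: 36.77
tcp_pos: [0.553, -0.1059, 0.0745]
tcp_rot: [-0.509, 0.861, -0.0, -0.0]
contact_force: [1.3, -1.2, -0.9]
finger_gap: 0.0443
gripper_force: 0.0
```

step_arm(
  xyz=[
    [0,0,-30],
    [0,0,-70],
    [0,0,-110],
    [0,0,-150],
    [0,0,-190],
    [0,0,-230],
    [0,0,-250],
    [0,0,-250],
  ],
  turn=[
    [0,0,0],
    [0,0,0],
    [0,0,0],
    [0,0,0],
    [0,0,0],
    [0,0,0],
    [0,0,0],
    [0,0,0],
  ],
  gripper=[0,1,1,1,1,1,1,1],
)

```text
t: 37.43
tcp_pos: [0.5558, -0.1058, 0.3298]
tcp_rot: [-0.509, 0.861, -0.003, 0.004]
contact_force: [0.7, 0.0, -0.3]
finger_gap: 0.0875
gripper_force: 0.0
```

```bash
python3 - <<'E'
from h import *
w=shot('wrist'); s=shot('scene'); print(w['st']['contact_force'],w['st']['tcp_pos'],w['st']['joints']); post(w)
print('want post deg',149.5+90)
for k,th in((194.5,'plate0'),(14.5,'plate1'),(284.5,'plate2')):
  a=np.radians(k); S=H+.072*np.array([np.cos(a),np.sin(a)]); print(th,S*1000)
  for p in (w,s): plate(p,S,.05,th)
E
```

```text
[ 7.26520813e-01  3.37251921e-04 -2.88009316e-01] [ 0.55577287 -0.10579049  0.32982468] [ 0.38235311  0.52773553 -0.45579722  1.62502147  0.26170431  1.03895718
  2.48756108]
post [ 0.5486 -0.1049  0.104 ] deg 239.54000000000002 93
want post deg 239.5
plate0 [541.49336989 -16.62736029]
plate n 1257 conf 0.8 centre [541.6 -16.8] sides [90.1 47.7] yaw 105.4 median z6 [540.7 -18.7]
plate n 361 conf 0.68 centre [539.7 -15.3] sides [88.3 48.5] yaw 103.4 median z6 [542.4 -13.1]
plate1 [680.90663011  19.42736029]
plate n 845 conf 0.79 centre [679.8  17.9] sides [89.2 47.8] yaw 104.2 median z6 [677.    7.8]
plate n 517 conf 0.74 centre [679.6  20.2] sides [91.  49.5] yaw 102.7 median z6 [680.3  19.9]
plate2 [629.22736029 -68.30663011]
plate n 1129 conf 0.65 centre [628.6 -69.3] sides [88.4 44.8] yaw 14.7 median z6 [627.8 -70.4]
plate n 471 conf 0.78 centre [626.3 -66.8] sides [93.1 48.4] yaw 15.0 median z6 [628.9 -65.6]
```

The post is at 239.5°, which is the last notch, and all plates are seated. Handing in.

```bash
python3 -c "
from bench import finish_job
print(finish_job())"
```

```text
the job is handed in; nothing more can be done
None
```

The job is handed in, with no verdict returned: the copper, brass and steel plates are seated on their own pin pairs (the blue one was absent), the post measured at 239.5° in the last notch at the brass pointer, and the arm is clear.

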